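# Put the squat jar away in the bench cupboard

### The job

Pull the little wooden cupboard's door open by its bar handle, slide the squat screw-lid jar upright into the empty bay, the one under the test tile that lies on the cupboard's top, and swing the door fully shut again. Leave the jar that is already in the cupboard standing in its own bay, and do not knock the tumbler or the tall jar about.

Things in the scene. Friction and masses are not known exactly. Their poses are not given: they have to be found in the camera images.
- cupboard: Fixed wooden cupboard, no floor, 105 deep (x) x 194 wide (y) x 96 mm high. Origin: middle of its open front, at table height; x points inward, y left, z up. Walls, top 8 mm. Divider at y=0, from x=12, makes two bays 85 wide centred at y=+46.5 and -46.5, 97 deep, 88 high. The top (z 88-96) begins at x=40: the first 40 mm of the bays are open above.
- cupboard_door (a joint): Door hinge, rad: 0 shut, grows as the door swings towards the robot, at most 1.9. Panel 192 wide x 84 high x 12 mm (z 6 to 90), 2 to 14 mm in front of the cupboard's front plane when shut, hinged at its right (-y) end. Light, slight friction, stays where left; may start slightly ajar.
- door_hinge (a point): Point of the door's vertical hinge axis at table height: 97 mm to the right (-y) of the cupboard's origin, in its front plane. Axes as the cupboard's.
- door_handle (a point): Middle of the level steel bar handle on the door's outside; moves with the door. y along the bar away from the hinge, -x out from the door. Bar 10 mm thick, 80 long between end posts (70 clear), 70 above the table, 36 mm clear gap behind it, open from above; 138 mm from the hinge along the door and 55 mm in front of the hinge.
- squat_jar: The jar to put away: squat closed screw-lid jar standing in front of the cupboard on the table, 66 mm diameter, 72 mm high, 0.24 kg. Origin at the centre of its underside, z up.
- stored_jar: Closed screw-lid jar that already stands in one bay, 60 mm diameter, 79 mm high. Origin at the centre of its underside, z up.
- marker_tile: Test tile fixed on the cupboard's top, 30 (x) x 48 (y) x 10 mm, over the middle of the empty bay where the squat jar belongs. Origin at the centre of its underside; axes as the cupboard's.
- tall_jar: Bystander: tall closed jar, 56 mm diameter, 86 mm high, loose on the table to the left. Origin at the centre of its underside.
- tumbler: Bystander: tumbler, about 66 mm diameter, 77 mm high, loose on the table to the left. Origin at the centre of its underside.
There are look-alikes about, which are no part of the job. What is shaped like the squat_jar but yellow is not meant.

How it is judged:
By the outcome, as a careful person would: the job done as asked, in the order asked, and still so for the second after the job is handed in, with the robot touching nothing.
It also fails if it takes over 72 s, if anything falls off the work surface, if the arm or the gripper's body presses on something with over 40 N, if the wrist force passes 120 N, or if a joint passes its speed limit or range.

### The arm

A 6-joint arm with a two-finger parallel gripper is mounted at the origin on the work surface; the furniture and walls round the work are solid. World frame = base frame: x ahead of the robot, y to its left, z up, the work surface at z = 0. Lengths are in m, angles in rad, forces in N, time in s.
With the tool pointing down it reaches from about 0.225 to 0.875 m from the base axis. Payload 3.4 kg.
Tool frame: the origin (TCP) lies midway between the tips of the shut fingers; the grasp point (between the pads) lies 19 mm behind it (manip.tcp_to_grasp is the distance from the TCP to the grasp point, in m); x points along the fingers, y is the direction in which the jaws open and shut, and the axes are right-handed (so a half turn about x gives the same grasp; the last joint's range is limited). The gripper opens to 85 mm and grips with 20 to 120 N. Pads are 22 mm wide; open, the fingers measure 114 mm over their backs; the gripper's body (76 mm by 85 mm) begins 54 mm behind the grasp point. The pads swing forward as they close: fully open they stand 13 mm farther back than shut.
Start: joints at [1.192, 0.276, 1.505, -0, 1.361, -0.121], TCP at [0.147, 0.556, 0.231] pointing down, gripper open.
Joint ranges: [-2.89, 2.89], [-0.75, 2.08], [0.22, 2.7], [-1.18, 4.32], [0.11, 2.71], [-2.7, 2.7]. Speed limits (rad/s): [2.57, 2.57, 3.14, 3.14, 3.14, 3.14].

### API

Orientations are given as a unit quaternion [w, x, y, z].
In Python, from rig import readout, eyes, job, manip gives the robot as it stands. The module is installed in compiled form; this text tells all that it offers.
- The arm moves only by the tool carry_out, never from a script. Its argument "deltas" is one flat list of numbers, 7 for each row, row after row: the shift along the tool's x, y, z scaled (see below), then the turn, a rotation vector about the tool's x, y, z scaled (see below), then the opening, from -1 (shut) to 1 (fully open). In form: [dx, dy, dz, ax, ay, az, grip, dx, dy, dz, ax, ay, az, grip, ...]. A call has 1 to 10 rows; each row shifts and turns the commanded pose from where the row before left it, along the tool's axes as they then stand; what a row does not reach is not made up. The controller multiplies each number of a shift by 60 mm and each number of a turn by 4 degrees. A row lasts 1/8 s, in which the tool goes at most 62.5 mm and 10.7 degrees, less where a joint would pass 70% of its speed; a pose out of reach is approached as far as the arm can. A call with a number of a shift or a turn outside -1 to 1 is refused whole. A call with a gripper value outside its range is refused whole. The fingers move at their own pace and stop on an object; "newtons" is the grip in N (left out, the last holds). Time passes only in rows, so rows that do not move let the fingers close. It gives the time, the measured TCP pose, the force and the opening at its end, in the units of the state.
- readout.get_state(): the state, without advancing time (a new reading comes with each control period).
- eyes.get_image(name): name is "side" or "top" or "wrist"; returns a dict with "color" (400x640x3 uint8, red, green, blue), "z_map" (400x640 float32, m along the optical axis (not along the pixel's ray), 0 where there is no reading), "mtx" (3x3 intrinsics, pixels), "origin" and "orientation" of the camera in the world. Camera axes: x right, y down, z forward; pixel columns grow to the right and rows downward; lengths in m; the calibration is good to about 2 mm. The wrist camera is an equidistant fisheye: a pixel r from the principal point sees the ray r / f radians off the axis. A picture is of the moment at which its call begins.
- job.sign_off(): hands the job in, once; it reports no verdict.
The state is a dict: "clock": time; "qpos": joint angles; "qd": joint speeds; "effort": joint torques, N m; "position": TCP position; "ee_rot": TCP orientation; "contact_force": force on the tool from outside, world axes, zero at the start; "moment": the same for the moment, N m; "width": finger opening in m.
Only numpy, scipy, OpenCV 4.12 (cv2) and the standard library are available. Lean on these libraries where they do the work, as an engineer would, in place of code of your own. Each camera call takes 0.05 s, during which the arm holds its last target.

## Working session

There is one attempt and no reset: what is moved stays moved. The work goes in short steps, Python scripts to look and compute and a tool call to move; the robot and the scene stay as the last step left them, time stands still between calls to the robot, and variables do not carry over. Pictures are saved under pics/ and viewed, and the job is handed in when it is done.

Besides the shell and the picture viewer there is one more tool, called after ">>>" by a JSON object that holds its "op" and its "data". carry_out: Moves the arm, as the interface text tells. Its arguments: {"type":"object","properties":{"deltas":{"type":"array"},"newtons":{"type":"number"}},"required":["deltas"]}

```bash
mkdir -p pics; cat > h.py <<'E'
import numpy as np,cv2
from rig import readout,eyes,job,manip
from scipy.spatial.transform import Rotation as R
def q2R(q): return R.from_quat([q[1],q[2],q[3],q[0]]).as_matrix()
def cam(n,save=None):
    d=eyes.get_image(n)
    if save: cv2.imwrite('pics/'+save,d['color'][:,:,::-1])
    return d
def pts(d):
    z=d['z_map'];v,u=np.mgrid[0:z.shape[0],0:z.shape[1]];K=d['mtx']
    P=np.stack([(u-K[0,2])/K[0,0]*z,(v-K[1,2])/K[1,1]*z,z],-1)
    return P@q2R(d['orientation']).T+np.array(d['origin'])
def st():
    s=readout.get_state()
    print(s['clock'],np.round(s['position'],4),np.round(s['ee_rot'],4),np.round(s['contact_force'],1),round(s['width'],4),np.round(s['qpos'],3))
    return s
E
python3 - <<'E'
from h import *
st();print(manip.tcp_to_grasp)
for n in ['side','top','wrist']:
    d=cam(n,n+'0.png');np.save(n+'0.npy',d,allow_pickle=True)
    print(n,d['mtx'].tolist(),d['origin'],d['orientation'])
E
```

```text
0.0 [0.1464 0.5555 0.2304] [ 0.7011  0.0903  0.7014 -0.0915] [0.3 0.3 0.2] 0.0852 [ 1.192  0.277  1.506  0.     1.361 -0.121]
0.0187
side [[365.9340866982624, 0.0, 317.7337192471801], [0.0, 365.9340866982624, 198.82614480892516], [0.0, 0.0, 1.0]] [ 0.1648646  -0.12855249  0.81764306] [-0.2081591   0.77116946 -0.58203085  0.15234021]
top [[490.476043811956, 0.0, 325.4386223347486], [0.0, 490.476043811956, 201.94221309842155], [0.0, 0.0, 1.0]] [0.44114511 0.02256712 1.10459946] [ 0.04018837 -0.70575455  0.70646411 -0.03469689]
wrist [[309.70691628693146, 0.0, 316.76558949719674], [0.0, 309.70691628693146, 201.63210220363985], [0.0, 0.0, 1.0]] [0.07427983 0.5755084  0.37310473] [0.11712837 0.78318541 0.60415326 0.08888415]
```

View pics/side0.png

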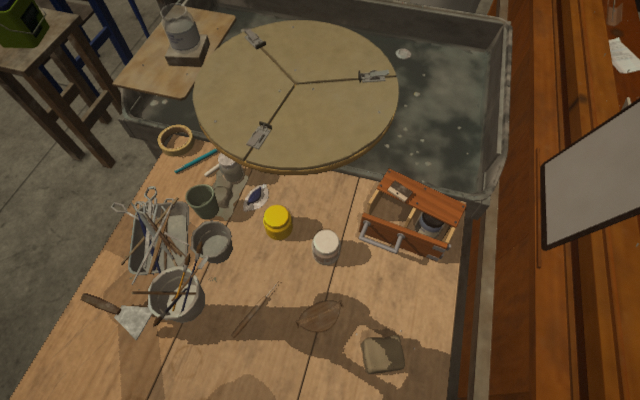

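View pics/top0.png

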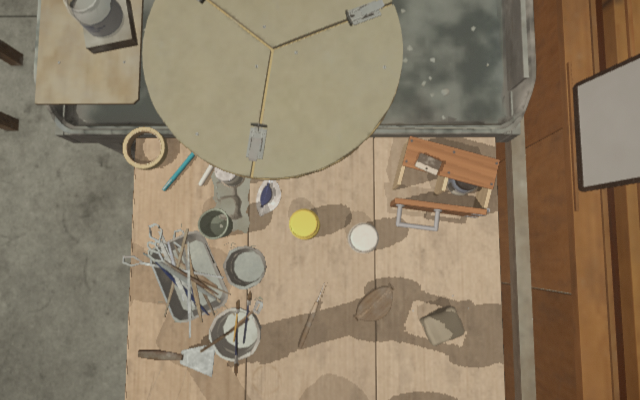

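View pics/wrist0.png

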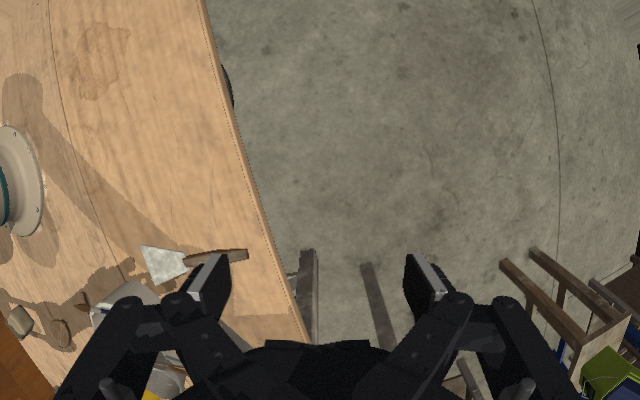

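```bash
python3 - <<'E'
from h import *
t=np.load('top0.npy',allow_pickle=True).item();s=np.load('side0.npy',allow_pickle=True).item()
P=pts(t);Q=pts(s)
for u,v in [(363,237),(304,223),(464,185),(226,172),(214,224),(428,165),(398,222),(440,230),(398,205),(488,212),(410,140),(496,158),(320,150)]: print('top',u,v,P[v,u].round(3))
a=t['color'][120:260,340:520,::-1];b=s['color'][160:280,290:480,::-1]
a=cv2.resize(a,None,fx=4,fy=4);cv2.imwrite('pics/c1.png',a)
b=cv2.resize(b,None,fx=4,fy=4);cv2.imwrite('pics/c2.png',b)
E
```

```text
top 363 237 [ 0.477 -0.048  0.07 ]
top 304 223 [0.507 0.076 0.07 ]
top 464 185 [ 0.586 -0.262  0.078]
top 226 172 [0.613 0.24  0.086]
top 214 224 [0.509 0.283 0.001]
top 428 165 [ 0.623 -0.181  0.108]
top 398 222 [ 0.508 -0.122  0.072]
top 440 230 [ 0.495 -0.226  0.002]
top 398 205 [ 0.544 -0.122  0.075]
top 488 212 [ 0.536 -0.336 -0.003]
top 410 140 [ 0.678 -0.146  0.097]
top 496 158 [ 0.64  -0.325  0.095]
top 320 150 [0.651 0.041 0.128]
```

View pics/c1.png

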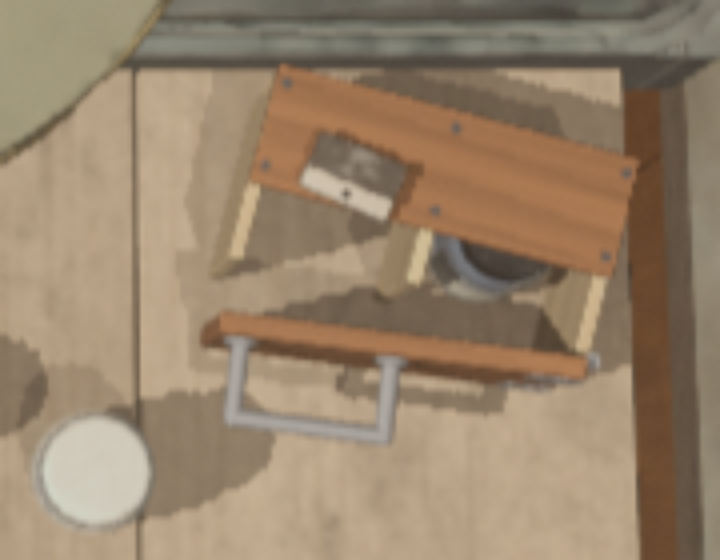

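View pics/c2.png

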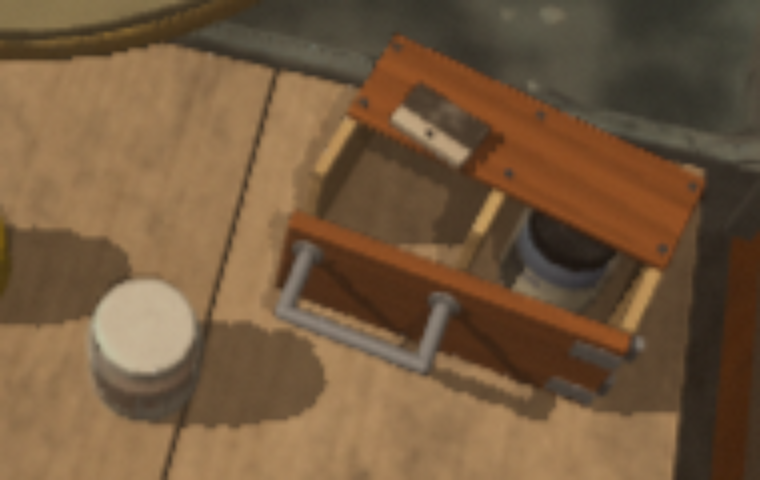

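Shown in the top view: the candidates are the white-lid squat jar at (363,237), the yellow look-alike (304,223), the stored jar in the right bay (464,185) and the tall jar (226,172). I choose (363,237); the crop shows a white lid on a squat jar. The tile at (428,165) lies over the left, empty bay, and the door is ajar with its hinge on the right. The handle bar runs about (398,224) to (437,229).

```bash
cat > meas.py <<'E'
from h import *
def ray(d,u,v,z):
    K=d['mtx'];r=q2R(d['orientation'])@np.array([(u-K[0,2])/K[0,0],(v-K[1,2])/K[1,1],1.])
    o=np.array(d['origin']);return (o+r*(z-o[2])/r[2])[:2]
def rays(d,uv,z): return np.array([ray(d,u,v,z) for u,v in uv])
E
python3 - <<'E'
from meas import *
t=np.load('top0.npy',allow_pickle=True).item();s=np.load('side0.npy',allow_pickle=True).item()
for n,d,roi in (('top',t,(130,235,380,510)),('side',s,(165,265,350,475))):
    P=pts(d);hsv=cv2.cvtColor(d['color'],cv2.COLOR_RGB2HSV)
    Z=P[...,2]
    reg=np.zeros(Z.shape,bool);reg[roi[0]:roi[1],roi[2]:roi[3]]=1
    m=reg&(Z>.091)&(Z<.101)&(P[...,0]<.75)
    m=cv2.morphologyEx(m.astype(np.uint8),cv2.MORPH_OPEN,np.ones((5,5)))
    m2=reg&(Z>.101)&(Z<.115)
    c,_=cv2.findContours((m|m2.astype(np.uint8)),cv2.RETR_EXTERNAL,cv2.CHAIN_APPROX_NONE);c=max(c,key=cv2.contourArea)
    xy=rays(d,c[:,0],.096).astype(np.float32)*1000
    print(n,'toprect mm',cv2.minAreaRect(xy), cv2.boxPoints(cv2.minAreaRect(xy)).round(1).tolist())
    v,u=np.nonzero(m2);print(' tile',rays(d,zip(u,v),.106).mean(0),len(u), cv2.minAreaRect((rays(d,list(zip(u,v)),.106)*1000).astype(np.float32)))
    # jars white & yellow by height
    for nm,(x,y),zz in (('squat',(.477,-.048),.072),('yellow',(.507,.076),.072),('stored',(.59,-.262),.079),('tall',(.613,.24),.086)):
        k=(np.hypot(P[...,0]-x,P[...,1]-y)<.045)&(abs(Z-zz)<.007)
        v,u=np.nonzero(k)
        if len(u)>5:
            (cc,rr)=cv2.minEnclosingCircle((rays(d,list(zip(u,v)),zz)*1000).astype(np.float32));print(' ',nm,np.round(cc,1),round(rr,1))
E
```

```text
top toprect mm ((631.7135009765625, -230.18572998046875), (193.72091674804688, 66.2543716430664), 74.54927825927734) [[574.0, -314.70001220703125], [637.7999877929688, -332.3999938964844], [689.4000244140625, -145.6999969482422], [625.5999755859375, -128.0]]
 tile [ 0.62817922 -0.18251676] 343 ((631.43017578125, -229.5918426513672), (47.97971725463867, 151.23622131347656), 4.232552528381348)
  squat [477.4 -49.7] 28.3
  yellow [507.2  76.8] 28.3
  stored [ 594.2 -253.1] 34.5
  tall [614.3 243. ] 23.5
side toprect mm ((632.3154296875, -231.58502197265625), (193.7045440673828, 68.5708999633789), 74.56879425048828) [[573.5, -315.79998779296875], [639.5999755859375, -334.1000061035156], [691.0999755859375, -147.3000030517578], [625.0, -129.10000610351562]]
 tile [ 0.62810491 -0.18687074] 296 ((625.3963012695312, -229.50294494628906), (185.694091796875, 59.3759880065918), 74.22054290771484)
  squat [477.3 -51.9] 29.4
  yellow [506.6  75.4] 29.7
  stored [ 581.2 -255.9] 37.9
  tall [616.5 240.2] 25.9
```

```bash
cat >> meas.py <<'E'
O=np.array([.5616,-.2114]);ya=np.deg2rad(-15.45)
ex=np.array([np.cos(ya),np.sin(ya)]);ey=np.array([-np.sin(ya),np.cos(ya)])
H=O-.097*ey
def C(x,y): return O+x*ex+y*ey
def door(phi,a,out):  # a along door from hinge, out in front
    # phi grows toward the robot: panel dir rotates from ey toward -ex
    d=np.cos(phi)*ey-np.sin(phi)*ex; n=-np.cos(phi)*ex-np.sin(phi)*ey
    return H+a*d+out*n
E
python3 - <<'E'
from meas import *
for n in ('top','side'):
    d=np.load(n+'0.npy',allow_pickle=True).item();P=pts(d);Z=P[...,2]
    hsv=cv2.cvtColor(d['color'],cv2.COLOR_RGB2HSV)
    m=(Z>.08)&(Z<.094)&(hsv[...,1]>90)
    rel=P[...,:2]-O; x=rel@ex;y=rel@ey
    m&=(x<-.005)&(x>-.06)&(y<.11)&(y>-.11)
    q=(np.stack([x[m],y[m]],-1)*1000).astype(np.float32)
    print(n,len(q),'door top rect (cup frame)',cv2.minAreaRect(q), cv2.fitLine(q,cv2.DIST_HUBER,0,.01,.01).ravel())
    m=(Z>.06)&(Z<.079)&(hsv[...,1]<70)&(x<-.03)&(x>-.1)&(abs(y)<.11)
    q=(np.stack([x[m],y[m]],-1)*1000).astype(np.float32)
    if len(q): print(' handle',len(q),cv2.minAreaRect(q),cv2.boxPoints(cv2.minAreaRect(q)).round(1).tolist())
    # high things right of hinge
    k=(P[...,0]<.62)&(P[...,0]>.3)&(P[...,1]<-.33)&(P[...,1]>-.6)
    for yy in np.arange(-.6,-.33,.03):
        kk=k&(abs(P[...,1]-yy)<.015); print('  y',round(yy,2),np.round(np.percentile(Z[kk],[5,50,95]),3) if kk.sum() else None)
for p in (0,.1,.2): print(p,door(p,.138,.055),(door(p,.138,.055)-O)@np.c_[ex,ey]*1000)
E
```

```text
top 548 door top rect (cup frame) ((-20.00242805480957, -2.3104629516601562), (12.707053184509277, 192.370849609375), 7.733470439910889) [  0.13522243  -0.9908153  -20.770435    -1.50899   ]
 handle 355 ((-54.9570198059082, 36.10833740234375), (44.990028381347656, 93.25914764404297), 7.809821605682373) [[-83.5999984741211, 79.19999694824219], [-70.9000015258789, -13.100000381469727], [-26.299999237060547, -7.0], [-39.0, 85.4000015258789]]
  y -0.6 [-0.446 -0.441 -0.435]
  y -0.57 [-0.49  -0.442  0.182]
  y -0.54 [0.083 0.141 0.183]
  y -0.51 [0.082 0.086 0.202]
  y -0.48 [0.059 0.081 0.094]
  y -0.45 None
  y -0.42 None
  y -0.39 None
  y -0.36 [-0.004 -0.001  0.003]
side 591 door top rect (cup frame) ((-20.2054443359375, -2.5390396118164062), (14.90633773803711, 190.93116760253906), 7.229509353637695) [  0.13468204  -0.9908889  -22.335733    -4.881471  ]
 handle 266 ((-55.04240036010742, 34.11480712890625), (44.227603912353516, 90.20625305175781), 6.90364933013916) [[-82.4000015258789, 76.19999694824219], [-71.5999984741211, -13.300000190734863], [-27.700000762939453, -8.0], [-38.5, 81.5]]
  y -0.6 [-0.74   0.181  0.183]
  y -0.57 [-0.736  0.182  0.194]
  y -0.54 [0.086 0.151 0.271]
  y -0.51 [0.085 0.087 0.2  ]
  y -0.48 [0.062 0.084 0.096]
  y -0.45 None
  y -0.42 None
  y -0.39 None
  y -0.36 [-0.001  0.002  0.004]
0 [ 0.51950981 -0.15722975] [-55.  41.]
0.1 [ 0.50484909 -0.15958972] [-68.50224059  34.81973689]
0.2 [ 0.49049722 -0.16340153] [-81.32002943  27.32237455]
```

```bash
cat >> meas.py <<'E'
def plan(tx,ty,tz,yaw,n,grip,s=None):
    """rows from current pose to target; yaw = direction angle (deg) of tool y"""
    s=s or readout.get_state()
    p=np.array(s['position']);Rc=q2R(s['ee_rot'])
    xa=np.array([0,0,-1.]);yw=np.deg2rad(yaw)
    ya_=np.array([np.cos(yw),np.sin(yw),0]);Rt=np.c_[xa,ya_,np.cross(xa,ya_)]
    rv=R.from_matrix(Rc.T@Rt).as_rotvec()
    print('rot total deg',np.rad2deg(rv).round(2),'dist',(np.array([tx,ty,tz])-p).round(4),'yaw now',np.rad2deg(np.arctan2(Rc[1,1],Rc[0,1])).round(2))
    dp=(np.array([tx,ty,tz])-p)/n
    for i in range(n):
        Ri=Rc@R.from_rotvec(rv*i/n).as_matrix()
        print(np.r_[Ri.T@dp/.06,np.rad2deg(rv)/n/4,grip].round(3).tolist(),end=', ')
    print()
E
python3 - <<'E'
from meas import *
t=np.load('top0.npy',allow_pickle=True).item();P=pts(t);Z=P[...,2]
k=(Z>.12)&(Z<.5)&(P[...,0]<.6)&(P[...,1]>-.35)&(P[...,1]<.45)
print(k.sum(),Z[k].max() if k.any() else 0,P[k][:5])
g=door(.135,.138,.034);print(g)
plan(g[0],g[1],.2,82.3,20,-1)
plan(g[0],g[1],.2,82.3-180,20,-1)
E
```

```text
274 0.16090598912030962 [[0.59976373 0.1881715  0.12871878]
 [0.59967555 0.18606661 0.12923821]
 [0.59939425 0.1837672  0.1309459 ]
 [0.59940993 0.17373525 0.13073439]
 [0.59957663 0.16987086 0.12966253]]
[ 0.52059329 -0.16357953]
rot total deg [-7.07 -0.02  0.08] dist [ 0.3741 -0.7192 -0.0306] yaw now 75.23
[0.026, -0.5, 0.454, -0.088, -0.0, 0.001, -1.0], [0.026, -0.503, 0.451, -0.088, -0.0, 0.001, -1.0], [0.026, -0.506, 0.448, -0.088, -0.0, 0.001, -1.0], [0.026, -0.508, 0.445, -0.088, -0.0, 0.001, -1.0], [0.026, -0.511, 0.442, -0.088, -0.0, 0.001, -1.0], [0.026, -0.514, 0.439, -0.088, -0.0, 0.001, -1.0], [0.026, -0.516, 0.435, -0.088, -0.0, 0.001, -1.0], [0.026, -0.519, 0.432, -0.088, -0.0, 0.001, -1.0], [0.026, -0.522, 0.429, -0.088, -0.0, 0.001, -1.0], [0.026, -0.524, 0.426, -0.088, -0.0, 0.001, -1.0], [0.026, -0.527, 0.423, -0.088, -0.0, 0.001, -1.0], [0.026, -0.53, 0.419, -0.088, -0.0, 0.001, -1.0], [0.026, -0.532, 0.416, -0.088, -0.0, 0.001, -1.0], [0.026, -0.535, 0.413, -0.088, -0.0, 0.001, -1.0], [0.026, -0.537, 0.409, -0.088, -0.0, 0.001, -1.0], [0.026, -0.54, 0.406, -0.088
[... 586 characters left out ...]
2.162, 0.002, 0.0, -1.0], [0.026, 0.049, 0.674, 2.162, 0.002, 0.0, -1.0], [0.026, 0.149, 0.659, 2.162, 0.002, 0.0, -1.0], [0.026, 0.247, 0.629, 2.162, 0.002, 0.0, -1.0], [0.026, 0.339, 0.585, 2.162, 0.002, 0.0, -1.0], [0.025, 0.423, 0.527, 2.162, 0.002, 0.0, -1.0], [0.025, 0.497, 0.458, 2.162, 0.002, 0.0, -1.0], [0.025, 0.56, 0.378, 2.162, 0.002, 0.0, -1.0], [0.025, 0.611, 0.289, 2.162, 0.002, 0.0, -1.0], [0.025, 0.647, 0.194, 2.162, 0.002, 0.0, -1.0], [0.025, 0.669, 0.095, 2.162, 0.002, 0.0, -1.0], [0.025, 0.676, -0.007, 2.162, 0.002, 0.0, -1.0], [0.025, 0.667, -0.109, 2.162, 0.002, 0.0, -1.0], [0.025, 0.643, -0.208, 2.162, 0.002, 0.0, -1.0], [0.025, 0.604, -0.302, 2.162, 0.002, 0.0, -1.0],
```

```bash
python3 - <<'E'
from meas import *
np.set_printoptions(suppress=True)
g=door(.135,.138,.034)
s=readout.get_state();Rc=q2R(s['ee_rot']);dp=(np.r_[g,.2]-s['position'])/44
for i in range(44):
    Ri=Rc@R.from_euler('x',3.93*i,degrees=True).as_matrix();q=Ri.T@dp/.06
    print('%.2f,%.2f,%.2f,.98,0,0,-1,'%tuple(q),end='\n' if i%10==9 else ' ')
E
```

```text
0.01,-0.23,0.21,.98,0,0,-1, 0.01,-0.21,0.22,.98,0,0,-1, 0.01,-0.20,0.24,.98,0,0,-1, 0.01,-0.18,0.25,.98,0,0,-1, 0.01,-0.16,0.26,.98,0,0,-1, 0.01,-0.14,0.27,.98,0,0,-1, 0.01,-0.13,0.28,.98,0,0,-1, 0.01,-0.11,0.29,.98,0,0,-1, 0.01,-0.09,0.29,.98,0,0,-1, 0.01,-0.07,0.30,.98,0,0,-1,
0.01,-0.05,0.30,.98,0,0,-1, 0.01,-0.02,0.31,.98,0,0,-1, 0.01,-0.00,0.31,.98,0,0,-1, 0.01,0.02,0.31,.98,0,0,-1, 0.01,0.04,0.30,.98,0,0,-1, 0.01,0.06,0.30,.98,0,0,-1, 0.01,0.08,0.30,.98,0,0,-1, 0.01,0.10,0.29,.98,0,0,-1, 0.01,0.12,0.28,.98,0,0,-1, 0.01,0.14,0.27,.98,0,0,-1,
0.01,0.16,0.26,.98,0,0,-1, 0.01,0.18,0.25,.98,0,0,-1, 0.01,0.19,0.24,.98,0,0,-1, 0.01,0.21,0.23,.98,0,0,-1, 0.01,0.22,0.21,.98,0,0,-1, 0.01,0.24,0.20,.98,0,0,-1, 0.01,0.25,0.18,.98,0,0,-1, 0.01,0.26,0.16,.98,0,0,-1, 0.01,0.27,0.14,.98,0,0,-1, 0.01,0.28,0.12,.98,0,0,-1,
0.01,0.29,0.10,.98,0,0,-1, 0.01,0.30,0.08,.98,0,0,-1, 0.01,0.30,0.06,.98,0,0,-1, 0.01,0.30,0.04,.98,0,0,-1, 0.01,0.31,0.02,.98,0,0,-1, 0.01,0.31,0.00,.98,0,0,-1, 0.01,0.31,-0.02,.98,0,0,-1, 0.01,0.30,-0.04,.98,0,0,-1, 0.01,0.30,-0.06,.98,0,0,-1, 0.01,0.30,-0.08,.98,0,0,-1,
0.01,0.29,-0.10,.98,0,0,-1, 0.01,0.28,-0.12,.98,0,0,-1, 0.01,0.27,-0.14,.98,0,0,-1, 0.01,0.26,-0.16,.98,0,0,-1,
```

>>> {"op": "carry_out", "data": {"deltas": [0,-0.23,0.21,0.98,0,0,-1,0,-0.21,0.22,0.98,0,0,-1,0,-0.2,0.24,0.98,0,0,-1,0,-0.18,0.25,0.98,0,0,-1,0,-0.16,0.26,0.98,0,0,-1,0,-0.14,0.27,0.98,0,0,-1,0,-0.13,0.28,0.98,0,0,-1,0,-0.11,0.29,0.98,0,0,-1,0,-0.09,0.29,0.98,0,0,-1,0,-0.07,0.3,0.98,0,0,-1]}}

```text
clock: 1.4
position: [0.2321, 0.3911, 0.2314]
ee_rot: [0.629, 0.322, 0.629, -0.322]
contact_force: [-0.3, -0.2, 0.0]
width: -0.0001
```

>>> {"op": "carry_out", "data": {"deltas": [0,-0.05,0.3,0.98,0,0,-1,0,-0.02,0.31,0.98,0,0,-1,0,0,0.31,0.98,0,0,-1,0,0.02,0.31,0.98,0,0,-1,0,0.04,0.3,0.98,0,0,-1,0,0.06,0.3,0.98,0,0,-1,0,0.08,0.3,0.98,0,0,-1,0,0.1,0.29,0.98,0,0,-1,0,0.12,0.28,0.98,0,0,-1,0,0.14,0.27,0.98,0,0,-1]}}

```text
clock: 2.65
position: [0.3177, 0.2281, 0.2314]
ee_rot: [0.485, 0.515, 0.485, -0.515]
contact_force: [0.4, 0.6, -0.1]
width: -0.0003
```

>>> {"op": "carry_out", "data": {"deltas": [0,0.16,0.26,0.98,0,0,-1,0,0.18,0.25,0.98,0,0,-1,0,0.19,0.24,0.98,0,0,-1,0,0.21,0.23,0.98,0,0,-1,0,0.22,0.21,0.98,0,0,-1,0,0.24,0.2,0.98,0,0,-1,0,0.25,0.18,0.98,0,0,-1,0,0.26,0.16,0.98,0,0,-1,0,0.27,0.14,0.98,0,0,-1,0,0.28,0.12,0.98,0,0,-1]}}

```text
clock: 3.9
position: [0.4035, 0.0653, 0.2313]
ee_rot: [0.284, 0.648, 0.284, -0.647]
contact_force: [0.3, 0.4, 0.4]
width: -0.0002
```

>>> {"op": "carry_out", "data": {"deltas": [0,0.29,0.1,0.98,0,0,-1,0,0.3,0.08,0.98,0,0,-1,0,0.3,0.06,0.98,0,0,-1,0,0.3,0.04,0.98,0,0,-1,0,0.31,0.02,0.98,0,0,-1,0,0.31,0,0.98,0,0,-1,0,0.31,-0.02,0.98,0,0,-1,0,0.3,-0.04,0.98,0,0,-1,0,0.3,-0.06,0.98,0,0,-1,0,0.3,-0.08,0.98,0,0,-1]}}

```text
clock: 5.15
position: [0.4909, -0.0976, 0.2312]
ee_rot: [-0.05, -0.705, -0.05, 0.705]
contact_force: [-0.6, -0.2, -0.0]
width: -0.0002
```

```bash
python3 - <<'E'
from meas import *
st()
g=door(.135,.138,.034)
plan(g[0],g[1],.19,-97.7,5,-1)
E
```

```text
5.15 [ 0.4909 -0.0976  0.2312] [-0.0503 -0.7053 -0.0504  0.7053] [-0.6 -0.2 -0. ] -0.0002 [-0.335  0.164  1.657  0.     1.322  1.093]
rot total deg [1.587e+01 0.000e+00 1.000e-02] dist [ 0.0297 -0.066  -0.0412] yaw now -81.83
[0.137, 0.232, -0.067, 0.794, 0.0, 0.0, -1.0], [0.137, 0.228, -0.079, 0.794, 0.0, 0.0, -1.0], [0.137, 0.223, -0.092, 0.794, 0.0, 0.0, -1.0], [0.137, 0.218, -0.104, 0.794, 0.0, 0.0, -1.0], [0.137, 0.211, -0.116, 0.794, 0.0, 0.0, -1.0],
```

>>> {"op": "carry_out", "data": {"deltas": [0.14,0.23,-0.07,0.8,0,0,-1,0.14,0.23,-0.08,0.8,0,0,-1,0.14,0.22,-0.09,0.8,0,0,-1,0.14,0.22,-0.1,0.8,0,0,-1,0.14,0.21,-0.12,0.8,0,0,-1]}}

```text
clock: 5.78
position: [0.5206, -0.163, 0.1885]
ee_rot: [0.048, -0.705, 0.048, 0.706]
contact_force: [-0.2, 0.1, -1.5]
width: -0.0004
```

```bash
python3 - <<'E'
from meas import *
s=st()
p=s['position']
g=door(.135,.138,.034)
plan(g[0],g[1],.055,-97.7,4,-1)
d=cam('wrist','wrist1.png')
t=cam('side','side1.png');cv2.imwrite('pics/side1c.png',cv2.resize(t['color'][130:300,280:500,::-1],None,fx=3,fy=3))
E
```

```text
5.775 [ 0.5206 -0.163   0.1885] [ 0.048  -0.7054  0.0479  0.7056] [-0.2  0.1 -1.5] -0.0004 [-0.431  0.26   1.638  0.     1.245  1.276]
rot total deg [-0.08  0.02  0.01] dist [-0.     -0.0006 -0.1335] yaw now -97.78
[0.556, 0.003, -0.0, -0.005, 0.001, 0.001, -1.0], [0.556, 0.003, -0.0, -0.005, 0.001, 0.001, -1.0], [0.556, 0.003, -0.0, -0.005, 0.001, 0.001, -1.0], [0.556, 0.003, -0.0, -0.005, 0.001, 0.001, -1.0],
```

View pics/wrist1.png

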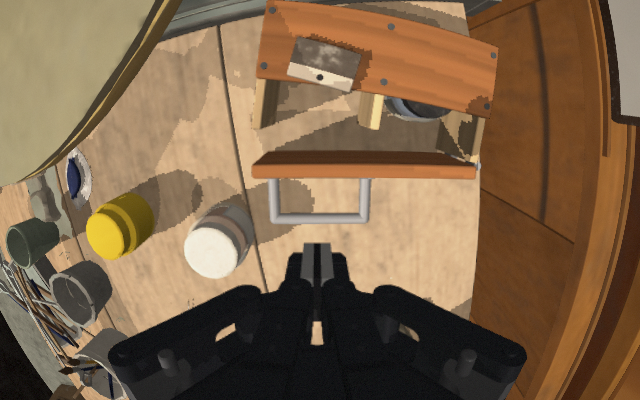

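View pics/side1c.png

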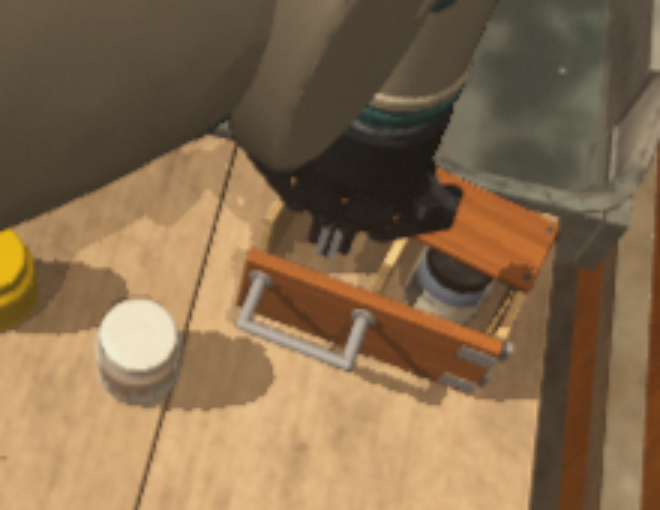

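```bash
cat >> meas.py <<'E'
def fproj(d,X):
    Xc=q2R(d['orientation']).T@(np.array(X)-d['origin']);th=np.arctan2(np.hypot(Xc[0],Xc[1]),Xc[2]);a=np.arctan2(Xc[1],Xc[0]);K=d['mtx']
    r=K[0,0]*th;return np.array([K[0,2]+r*np.cos(a),K[1,2]+r*np.sin(a)])
E
python3 - <<'E'
from meas import *
d=eyes.get_image('wrist');s=readout.get_state();p=s['position']
print('tip',fproj(d,p),'bar',fproj(d,np.r_[door(.135,.138,.055),.075]),'tip@.09',fproj(d,[p[0],p[1],.09]),'doortop front',fproj(d,np.r_[door(.135,.138,.014),.09]),'jar',fproj(d,[.4774,-.0508,.072]))
E
```

```text
tip [316.50142979 258.93117201] bar [317.54044153 219.70075383] tip@.09 [316.54098805 202.43598135] doortop front [317.67692801 177.79583741] jar [208.3107161  253.38493972]
```

Wrist view: the bar is at about (320,217), predicted (317,220), and the door's front top edge is at about row 178. The fingertips will go down between them, so the hook point is good.

>>> {"op": "carry_out", "data": {"deltas": [0.55,0,0,0,0,0,-1,0.55,0,0,0,0,0,-1,0.55,0,0,0,0,0,-1,0.55,0,0,0,0,0,-1]}}

```text
clock: 6.42
position: [0.5205, -0.1617, 0.0568]
ee_rot: [-0.047, 0.706, -0.046, -0.705]
contact_force: [0.5, -0.8, 0.7]
width: 0.0
```

```bash
cat >> meas.py <<'E'
def arc(f0,f1,n,a,out,grip=-1,s=None,fin=None):
    """follow door arc from angle f0 to f1; tool keeps relative yaw; rows from current pose"""
    s=s or readout.get_state();Rc=q2R(s['ee_rot']);p=np.array(s['position'])
    off=0
    for i in range(n):
        fa=f0+(f1-f0)*(i+1)/n
        tgt=np.r_[door(fa,a,out),p[2]]
        dp=tgt-p
        dr=-np.rad2deg((f1-f0)/n)   # yaw increases with phi -> about tool x negative
        q=Rc.T@dp/.06
        print('0, %.2f, %.2f, %.2f, 0, 0, %g,'%(q[1],q[2],dr/4,grip),end=' ' if i%10!=9 else '\n')
        p=tgt;Rc=Rc@R.from_euler('x',dr,degrees=True).as_matrix()
    print()
E
python3 - <<'E'
from meas import *
s=st()
arc(.135,1.5,20,.138,.034)
E
```

```text
6.425 [ 0.5205 -0.1617  0.0568] [-0.0465  0.7059 -0.0465 -0.7053] [ 0.5 -0.8  0.7] 0.0 [-0.429  0.387  1.82   0.     0.934  1.273]
0, 0.07, 0.15, -0.98, 0, 0, -1, 0, 0.04, 0.16, -0.98, 0, 0, -1, 0, 0.04, 0.16, -0.98, 0, 0, -1, 0, 0.04, 0.16, -0.98, 0, 0, -1, 0, 0.04, 0.16, -0.98, 0, 0, -1, 0, 0.04, 0.16, -0.98, 0, 0, -1, 0, 0.04, 0.16, -0.98, 0, 0, -1, 0, 0.04, 0.16, -0.98, 0, 0, -1, 0, 0.04, 0.16, -0.98, 0, 0, -1, 0, 0.04, 0.16, -0.98, 0, 0, -1,
0, 0.04, 0.16, -0.98, 0, 0, -1, 0, 0.04, 0.16, -0.98, 0, 0, -1, 0, 0.04, 0.16, -0.98, 0, 0, -1, 0, 0.04, 0.16, -0.98, 0, 0, -1, 0, 0.04, 0.16, -0.98, 0, 0, -1, 0, 0.04, 0.16, -0.98, 0, 0, -1, 0, 0.04, 0.16, -0.98, 0, 0, -1, 0, 0.04, 0.16, -0.98, 0, 0, -1, 0, 0.04, 0.16, -0.98, 0, 0, -1, 0, 0.04, 0.16, -0.98, 0, 0, -1,
```

>>> {"op": "carry_out", "data": {"deltas": [0,0.06,0.15,-0.98,0,0,-1,0,0.04,0.16,-0.98,0,0,-1,0,0.04,0.16,-0.98,0,0,-1,0,0.04,0.16,-0.98,0,0,-1,0,0.04,0.16,-0.98,0,0,-1,0,0.04,0.16,-0.98,0,0,-1,0,0.04,0.16,-0.98,0,0,-1,0,0.04,0.16,-0.98,0,0,-1,0,0.04,0.16,-0.98,0,0,-1,0,0.04,0.16,-0.98,0,0,-1]}}

```text
clock: 7.68
position: [0.433, -0.2033, 0.058]
ee_rot: [0.194, 0.681, 0.193, -0.679]
contact_force: [1.6, -0.3, -0.9]
width: -0.0001
```

```bash
python3 - <<'E'
from meas import *
s=st()
for f in (.7,.8,.85): print(f,door(f,.138,.034))
arc(.8175,1.5,10,.138,.034)
t=cam('top','top2.png');cv2.imwrite('pics/top2c.png',cv2.resize(t['color'][110:270,320:520,::-1],None,fx=3,fy=3))
E
```

```text
7.675 [ 0.433  -0.2033  0.058 ] [ 0.1942  0.6808  0.1931 -0.6793] [ 1.6 -0.3 -0.9] -0.0001 [-5.850e-01  3.020e-01  1.962e+00  1.000e-03  8.750e-01  4.300e-01]
0.7 [ 0.44728789 -0.19366173]
0.8 [ 0.43662511 -0.20304985]
0.85 [ 0.43165888 -0.20813179]
0, 0.08, 0.14, -0.98, 0, 0, -1, 0, 0.04, 0.16, -0.98, 0, 0, -1, 0, 0.04, 0.16, -0.98, 0, 0, -1, 0, 0.04, 0.16, -0.98, 0, 0, -1, 0, 0.04, 0.16, -0.98, 0, 0, -1, 0, 0.04, 0.16, -0.98, 0, 0, -1, 0, 0.04, 0.16, -0.98, 0, 0, -1, 0, 0.04, 0.16, -0.98, 0, 0, -1, 0, 0.04, 0.16, -0.98, 0, 0, -1, 0, 0.04, 0.16, -0.98, 0, 0, -1,
```

View pics/top2c.png

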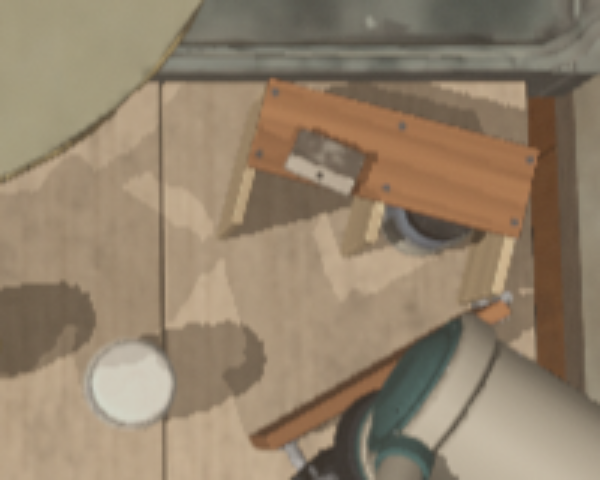

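The door is opening: its free end is at crop (260,438), roughly 0.75 rad. The jar at crop (130,383) is untouched.

>>> {"op": "carry_out", "data": {"deltas": [0,0.06,0.14,-0.98,0,0,-1,0,0.04,0.16,-0.98,0,0,-1,0,0.04,0.16,-0.98,0,0,-1,0,0.04,0.16,-0.98,0,0,-1,0,0.04,0.16,-0.98,0,0,-1,0,0.04,0.16,-0.98,0,0,-1,0,0.04,0.16,-0.98,0,0,-1,0,0.04,0.16,-0.98,0,0,-1,0,0.04,0.16,-0.98,0,0,-1,0,0.04,0.16,-0.98,0,0,-1]}}

```text
clock: 8.98
position: [0.3909, -0.29, 0.0577]
ee_rot: [0.41, 0.576, 0.41, -0.576]
contact_force: [0.6, 0.6, 0.3]
width: 0.0004
```

```bash
python3 - <<'E'
from meas import *
s=st()
for f in (1.45,1.5): print(f,door(f,.138,.034))
E
```

```text
8.975 [ 0.3909 -0.29    0.0577] [ 0.4103  0.5764  0.4099 -0.5756] [0.6 0.6 0.3] 0.0004 [-7.820e-01  3.130e-01  1.944e+00  1.000e-03  8.830e-01 -4.500e-01]
1.45 [ 0.39520507 -0.28381244]
1.5 [ 0.39432705 -0.29086358]
```

>>> {"op": "carry_out", "data": {"deltas": [-0.5,0,0,0,0,0,-1,-0.5,0,0,0,0,0,-1,-0.5,0,0,0,0,0,-1,-0.5,0,0,0,0,0,-1]}}

```text
clock: 9.48
position: [0.3904, -0.2895, 0.1786]
ee_rot: [0.41, 0.577, 0.41, -0.576]
contact_force: [0.1, 0.3, -0.1]
width: 0.0002
```

```bash
python3 - <<'E'
from meas import *
s=st()
plan(.4774,-.0508,.175,-105.5,22,1)
t=cam('top','top3.png');cv2.imwrite('pics/top3c.png',cv2.resize(t['color'][110:290,310:520,::-1],None,fx=3,fy=3))
E
```

```text
9.475 [ 0.3904 -0.2895  0.1786] [ 0.4097  0.5765  0.4096 -0.5762] [ 0.1  0.3 -0.1] 0.0002 [-0.782  0.18   1.773  0.     1.188 -0.447]
rot total deg [ 8.63e+01 -3.00e-02 -0.00e+00] dist [ 0.087   0.2387 -0.0036] yaw now -19.2
[0.003, 0.003, -0.192, 0.981, -0.0, -0.0, 1.0], [0.003, -0.01, -0.192, 0.981, -0.0, -0.0, 1.0], [0.003, -0.024, -0.191, 0.981, -0.0, -0.0, 1.0], [0.003, -0.037, -0.189, 0.981, -0.0, -0.0, 1.0], [0.003, -0.049, -0.186, 0.981, -0.0, -0.0, 1.0], [0.003, -0.062, -0.182, 0.981, -0.0, -0.0, 1.0], [0.003, -0.074, -0.178, 0.981, -0.0, -0.0, 1.0], [0.003, -0.086, -0.172, 0.981, -0.0, -0.0, 1.0], [0.003, -0.098, -0.166, 0.981, -0.0, -0.0, 1.0], [0.003, -0.109, -0.159, 0.981, -0.0, -0.0, 1.0], [0.003, -0.12, -0.151, 0.981, -0.0, -0.0, 1.0], [0.003, -0.13, -0.142, 0.981, -0.0, -0.0, 1.0], [0.003, -0.139, -0.133, 0.981, -0.0, -0.0, 1.0], [0.003, -0.148, -0.123, 0.981, -0.0, -0.0, 1.0], [0.003, -0.156, -0.113, 0.981, -0.0, -0.0, 1.0], [0.003, -0.163, -0.102, 0.981, -0.0, -0.0, 1.0], [0.003, -0.17, -0.091, 0.981, -0.0, -0.0, 1.0], [0.003, -0.176, -0.079, 0.981, -0.0, -0.0, 1.0], [0.003, -0.181, -0.067, 0.981, -0.0, -0.0, 1.0], [0.003, -0.185, -0.054, 0.981, -0.0, -0.0, 1.0], [0.003, -0.188, -0.041, 0.981, -0.0, -0.0, 1.0], [0.003, -0.19, -0.028, 0.981, -0.0, -0.0, 1.0],
```

View pics/top3c.png

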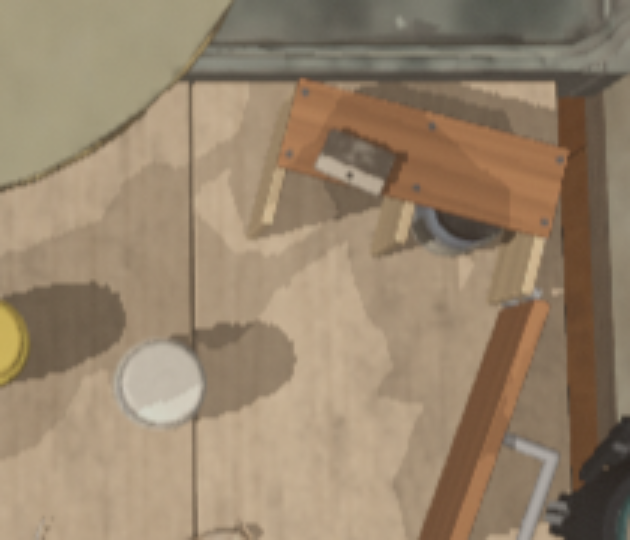

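The door stands about 1.45 rad open (crop: hinge at (530,300), panel down to (440,540)), and the bay mouth is free.

>>> {"op": "carry_out", "data": {"deltas": [0,0,-0.19,0.98,0,0,1,0,-0.01,-0.19,0.98,0,0,1,0,-0.02,-0.19,0.98,0,0,1,0,-0.04,-0.19,0.98,0,0,1,0,-0.05,-0.19,0.98,0,0,1,0,-0.06,-0.18,0.98,0,0,1,0,-0.07,-0.18,0.98,0,0,1,0,-0.09,-0.17,0.98,0,0,1,0,-0.1,-0.17,0.98,0,0,1,0,-0.11,-0.16,0.98,0,0,1]}}

```text
clock: 10.78
position: [0.4298, -0.1805, 0.1773]
ee_rot: [0.192, 0.681, 0.192, -0.681]
contact_force: [-0.5, -0.1, -0.2]
width: 0.0855
```

>>> {"op": "carry_out", "data": {"deltas": [0,-0.12,-0.15,0.98,0,0,1,0,-0.13,-0.14,0.98,0,0,1,0,-0.14,-0.13,0.98,0,0,1,0,-0.15,-0.12,0.98,0,0,1,0,-0.16,-0.11,0.98,0,0,1,0,-0.16,-0.1,0.98,0,0,1,0,-0.17,-0.09,0.98,0,0,1,0,-0.18,-0.08,0.98,0,0,1,0,-0.18,-0.07,0.98,0,0,1,0,-0.18,-0.05,0.98,0,0,1]}}

```text
clock: 12.02
position: [0.4682, -0.072, 0.1773]
ee_rot: [0.048, -0.705, 0.047, 0.706]
contact_force: [-0.0, -1.0, 0.8]
width: 0.0855
```

```bash
python3 - <<'E'
from meas import *
s=st()
plan(.4774,-.0508,.15,-105.5,3,1)
d=cam('wrist','wrist4.png')
for r in ([.4774,-.0508],[.4774,-.0528]): print(fproj(d,r+[.072]))
E
```

```text
12.025 [ 0.4682 -0.072   0.1773] [ 0.0478 -0.7055  0.0475  0.7055] [-0.  -1.   0.8] 0.0855 [-0.3    0.163  1.799  0.     1.18   1.405]
rot total deg [7.78 0.01 0.02] dist [ 0.0092  0.0212 -0.0273] yaw now -97.72
[0.152, -0.124, -0.035, 0.648, 0.001, 0.002, 1.0], [0.152, -0.125, -0.029, 0.648, 0.001, 0.002, 1.0], [0.152, -0.126, -0.024, 0.648, 0.001, 0.002, 1.0], 
[290.65476508 192.30902702]
[293.02328935 191.99460217]
```

View pics/wrist4.png

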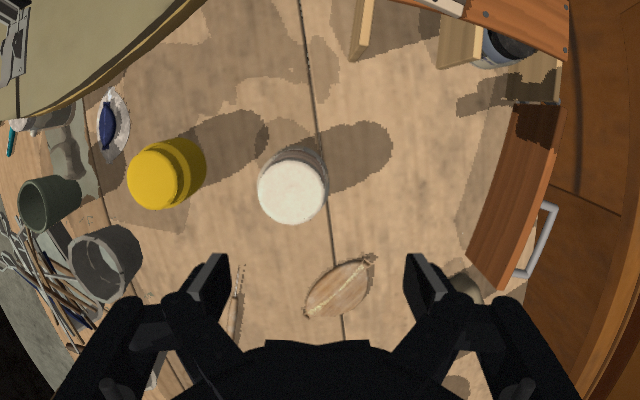

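The white lid's centre is at (291,191), predicted (291,192), so the jar position is confirmed.

>>> {"op": "carry_out", "data": {"deltas": [0.15,-0.12,-0.03,0.65,0,0,1,0.15,-0.12,-0.03,0.65,0,0,1,0.15,-0.13,-0.02,0.65,0,0,1,0,0,0,0,0,0,1]}}

```text
clock: 12.58
position: [0.4763, -0.0514, 0.1497]
ee_rot: [0.094, -0.7, 0.094, 0.701]
contact_force: [0.1, 0.4, 0.1]
width: 0.0853
```

```bash
python3 - <<'E'
from meas import *
s=st()
plan(.4774,-.0508,.020,-105.5,5,1)
E
```

```text
12.575 [ 0.4763 -0.0514  0.1497] [ 0.094  -0.7002  0.0938  0.7015] [0.1 0.4 0.1] 0.0853 [-0.253  0.197  1.831  0.     1.115  1.584]
rot total deg [0.24 0.1  0.01] dist [ 0.0011  0.0006 -0.1297] yaw now -105.26
[0.432, -0.003, -0.004, 0.012, 0.005, 0.0, 1.0], [0.432, -0.003, -0.004, 0.012, 0.005, 0.0, 1.0], [0.432, -0.003, -0.003, 0.012, 0.005, 0.0, 1.0], [0.432, -0.003, -0.003, 0.012, 0.005, 0.0, 1.0], [0.432, -0.003, -0.003, 0.012, 0.005, 0.0, 1.0],
```

>>> {"op": "carry_out", "data": {"deltas": [0.43,0,0,0,0,0,1,0.43,0,0,0,0,0,1,0.43,0,0,0,0,0,1,0.43,0,0,0,0,0,1,0.43,0,0,0,0,0,1]}}

```text
clock: 13.2
position: [0.4774, -0.0524, 0.0211]
ee_rot: [-0.094, 0.701, -0.094, -0.7]
contact_force: [0.8, -1.2, 0.1]
width: 0.0853
```

>>> {"op": "carry_out", "data": {"deltas": [0,0,0,0,0,0,-1,0,0,0,0,0,0,-1,0,0,0,0,0,0,-1,0,0,0,0,0,0,-1,0,0,0,0,0,0,-1], "newtons": 40}}

```text
clock: 13.82
position: [0.4772, -0.052, 0.0216]
ee_rot: [-0.095, 0.701, -0.095, -0.701]
contact_force: [-0.6, -0.3, -3.3]
width: 0.0642
```

```bash
python3 - <<'E'
from meas import *
s=st();print((np.array(s['position'])[:2]-O)@np.c_[ex,ey])
t=cam('side','side5.png');cv2.imwrite('pics/side5c.png',cv2.resize(t['color'][130:300,250:490,::-1],None,fx=3,fy=3))
E
```

```text
13.825 [ 0.4772 -0.052   0.0216] [-0.0945  0.701  -0.0945 -0.7005] [-0.6 -0.3 -3.3] 0.0642 [-0.254  0.357  2.     0.     0.784  1.585]
[-0.12384532  0.13112733]
```

View pics/side5c.png

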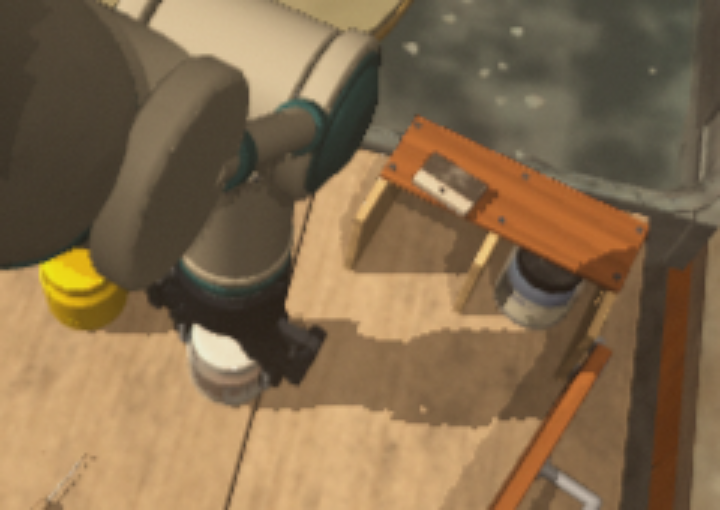

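>>> {"op": "carry_out", "data": {"deltas": [-0.25,0,0,0,0,0,-1,0,0.2,-0.18,0,0,0,-1,0,0.2,-0.18,0,0,0,-1,0,0.2,-0.17,0,0,0,-1,0,0.2,-0.18,0,0,0,-1,0,0.2,-0.17,0,0,0,-1,0,0.2,-0.18,0,0,0,-1,0,0.2,-0.17,0,0,0,-1,0,0,0,0,0,0,-1]}}

```text
clock: 15.0
position: [0.5268, -0.1539, 0.0363]
ee_rot: [-0.095, 0.701, -0.095, -0.7]
contact_force: [0.8, 0.1, -1.4]
width: 0.0642
```

```bash
python3 - <<'E'
from meas import *
s=st();print((np.array(s['position'])[:2]-O)@np.c_[ex,ey])
plan(*C(-.050,.0465),.0375,-105.45,2,-1)
t=cam('top','top6.png');cv2.imwrite('pics/top6c.png',cv2.resize(t['color'][110:290,310:520,::-1],None,fx=3,fy=3))
E
```

```text
15.0 [ 0.5268 -0.1539  0.0363] [-0.0949  0.7011 -0.0951 -0.7003] [ 0.8  0.1 -1.4] 0.0642 [-0.411  0.416  1.835  0.     0.889  1.429]
[-0.04882665  0.04618729]
rot total deg [ 0.01 -0.07 -0.01] dist [-0.001   0.0006  0.0012] yaw now -105.44
[-0.01, -0.003, 0.01, 0.001, -0.008, -0.001, -1.0], [-0.01, -0.003, 0.01, 0.001, -0.008, -0.001, -1.0],
```

View pics/top6c.png

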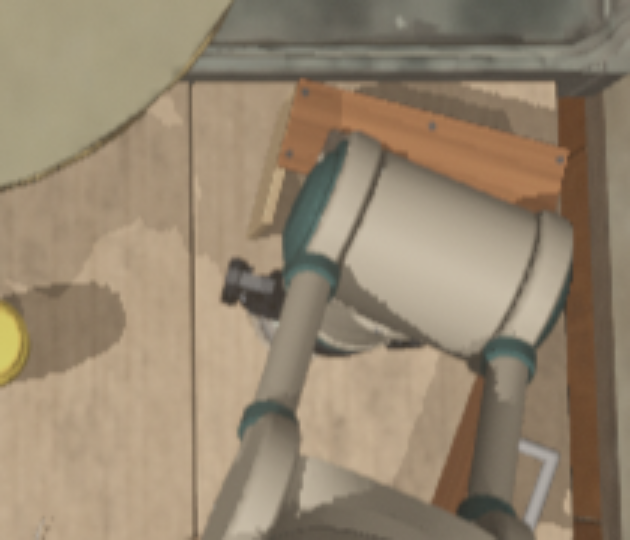

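>>> {"op": "carry_out", "data": {"deltas": [0.12,0,0,0,0,0,-1,0.12,0,0,0,0,0,-1,0,0,0,0,0,0,-1]}}

```text
clock: 15.42
position: [0.5255, -0.1519, 0.0215]
ee_rot: [0.095, -0.701, 0.094, 0.701]
contact_force: [-0.1, 0.3, -1.4]
width: 0.0643
```

>>> {"op": "carry_out", "data": {"deltas": [0,0,0,0,0,0,1,0,0,0,0,0,0,1,0,0,0,0,0,0,1,0,0,0,0,0,0,1]}}

```text
clock: 15.92
position: [0.526, -0.1526, 0.022]
ee_rot: [-0.095, 0.701, -0.095, -0.701]
contact_force: [-0.1, 0.2, 0.7]
width: 0.0857
```

>>> {"op": "carry_out", "data": {"deltas": [-0.3,0,0,0,0,0,1,-0.5,0,0,0,0,0,1,-0.5,0,0,0,0,0,1,-0.3,0,0,0,0,0,1]}}

```text
clock: 16.42
position: [0.5265, -0.1528, 0.1195]
ee_rot: [-0.094, 0.702, -0.095, -0.7]
contact_force: [0.6, -0.2, -0.2]
width: 0.0852
```

```bash
python3 - <<'E'
from meas import *
s=st();print((np.array(s['position'])[:2]-O)@np.c_[ex,ey])
d=cam('wrist','wrist7.png')
print(fproj(d,np.r_[C(-.05,.0465),.072]))
E
```

```text
16.425 [ 0.5265 -0.1528  0.1195] [-0.0944  0.7015 -0.0948 -0.7   ] [ 0.6 -0.2 -0.2] 0.0852 [-0.41   0.321  1.736  0.     1.082  1.43 ]
[-0.04944806  0.04709571]
[318.39275489 225.42314992]
```

View pics/wrist7.png

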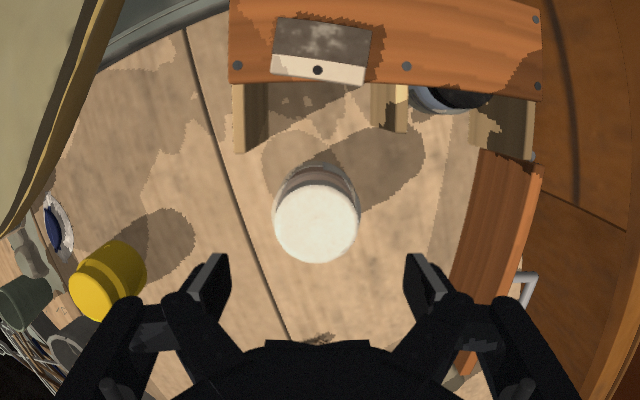

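The jar stands upright in front of the left bay, lid at (317,224) against a predicted (318,225). Next I back out, narrow the jaws to about 30 mm and push it in with both fingertips.

>>> {"op": "carry_out", "data": {"deltas": [0,0,0.25,0,0,0,-0.3,0,0,0.25,0,0,0,-0.3,0,0,0.25,0,0,0,-0.3,0,0,0.25,0,0,0,-0.3,0.45,0,0.02,0,0,0,-0.3,0.45,0,0,0,0,0,-0.3,0.38,0,0,0,0,0,-0.3,0,0,0,0,0,0,-0.3]}}

```text
clock: 17.48
position: [0.4648, -0.1355, 0.0397]
ee_rot: [0.095, -0.699, 0.094, 0.702]
contact_force: [-0.2, 0.8, -0.5]
width: 0.0297
```

```bash
python3 - <<'E'
from meas import *
s=st();print((np.array(s['position'])[:2]-O)@np.c_[ex,ey])
plan(*C(-.055,.0465),.042,-105.45,5,-.3)
d=cam('wrist','wrist8.png')
t=cam('side','side8.png');cv2.imwrite('pics/side8c.png',cv2.resize(t['color'][130:300,280:500,::-1],None,fx=3,fy=3))
E
```

```text
17.475 [ 0.4648 -0.1355  0.0397] [ 0.0951 -0.6992  0.0941  0.7023] [-0.2  0.8 -0.5] 0.0297 [-0.428  0.337  1.967  0.     0.842  1.412]
[-0.11351639  0.04736796]
rot total deg [0.07 0.25 0.04] dist [ 0.0562 -0.0164  0.0023] yaw now -105.38
[-0.008, 0.003, -0.195, 0.004, 0.013, 0.002, -0.3], [-0.008, 0.003, -0.195, 0.004, 0.013, 0.002, -0.3], [-0.008, 0.003, -0.195, 0.004, 0.013, 0.002, -0.3], [-0.008, 0.003, -0.195, 0.004, 0.013, 0.002, -0.3], [-0.008, 0.003, -0.195, 0.004, 0.013, 0.002, -0.3],
```

View pics/wrist8.png

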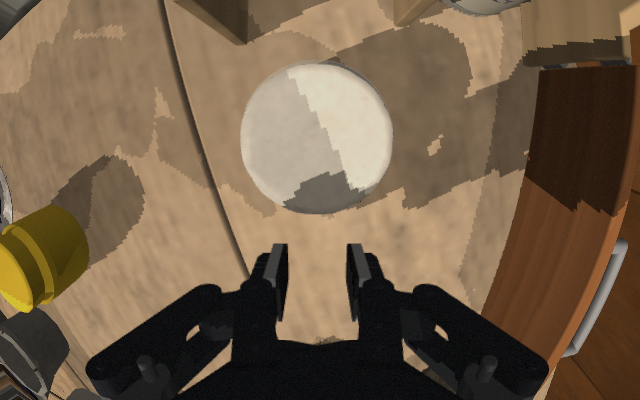

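View pics/side8c.png

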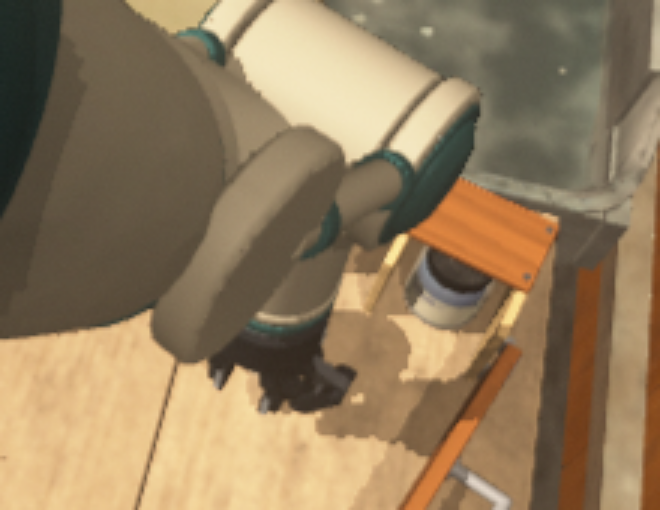

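Wrist view: the jar's lid, centre (317,138), is lined up with the mid of the fingertips (317,245). Pushing.

>>> {"op": "carry_out", "data": {"deltas": [-0.03,0,-0.2,0,0,0,-0.3,0,0,-0.14,0,0,0,-0.3,0,0,-0.14,0,0,0,-0.3,0,0,-0.14,0,0,0,-0.3,0,0,-0.14,0,0,0,-0.3,0,0,-0.14,0,0,0,-0.3,0,0,-0.14,0,0,0,-0.3]}}

```text
clock: 18.45
position: [0.5275, -0.153, 0.0428]
ee_rot: [0.095, -0.701, 0.095, 0.701]
contact_force: [-2.8, 1.6, 2.9]
width: 0.0299
```

```bash
python3 - <<'E'
from meas import *
s=st();print((np.array(s['position'])[:2]-O)@np.c_[ex,ey])
plan(*C(.004,.0465),.042,-105.45,8,-.3)
d=cam('wrist','wrist9.png')
E
```

```text
18.45 [ 0.5275 -0.153   0.0428] [ 0.0946 -0.7007  0.0945  0.7008] [-2.8  1.6  2.9] 0.0299 [-0.409  0.409  1.826  0.     0.907  1.43 ]
[-0.0483882  0.0471948]
rot total deg [0.08 0.01 0.  ] dist [ 0.0503 -0.0146 -0.0008] yaw now -105.37
[0.002, 0.002, -0.109, 0.002, 0.0, 0.0, -0.3], [0.002, 0.002, -0.109, 0.002, 0.0, 0.0, -0.3], [0.002, 0.002, -0.109, 0.002, 0.0, 0.0, -0.3], [0.002, 0.002, -0.109, 0.002, 0.0, 0.0, -0.3], [0.002, 0.002, -0.109, 0.002, 0.0, 0.0, -0.3], [0.002, 0.002, -0.109, 0.002, 0.0, 0.0, -0.3], [0.002, 0.001, -0.109, 0.002, 0.0, 0.0, -0.3], [0.002, 0.001, -0.109, 0.002, 0.0, 0.0, -0.3],
```

View pics/wrist9.png

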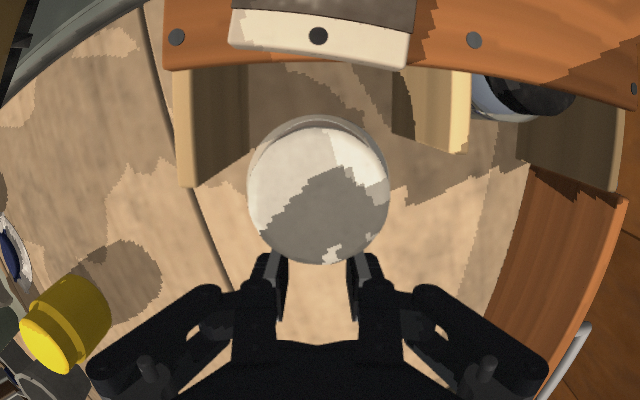

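The jar, lid at (318,195), sits in the finger cradle, heading for the bay mouth between walls (185,185) and (455,150).

>>> {"op": "carry_out", "data": {"deltas": [0,0,-0.11,0,0,0,-0.3,0,0,-0.11,0,0,0,-0.3,0,0,-0.11,0,0,0,-0.3,0,0,-0.11,0,0,0,-0.3]}}

```text
clock: 19.0
position: [0.5531, -0.16, 0.0429]
ee_rot: [-0.095, 0.701, -0.095, -0.701]
contact_force: [-2.5, 0.4, 2.1]
width: 0.03
```

>>> {"op": "carry_out", "data": {"deltas": [0,0,-0.11,0,0,0,-0.3,0,0,-0.11,0,0,0,-0.3]}}

```text
clock: 19.25
position: [0.5657, -0.1635, 0.0429]
ee_rot: [-0.095, 0.701, -0.095, -0.701]
contact_force: [-3.2, 1.5, 1.2]
width: 0.0298
```

>>> {"op": "carry_out", "data": {"deltas": [0,0,-0.11,0,0,0,-0.3,0,0,-0.11,0,0,0,-0.3,0,0,0,0,0,0,-0.3]}}

```text
clock: 19.62
position: [0.5789, -0.1675, 0.043]
ee_rot: [-0.094, 0.701, -0.095, -0.7]
contact_force: [-3.2, -1.0, 1.5]
width: 0.0299
```

```bash
python3 - <<'E'
from meas import *
s=st();print((np.array(s['position'])[:2]-O)@np.c_[ex,ey])
d=cam('wrist','wrist10.png')
E
```

```text
19.625 [ 0.5789 -0.1675  0.043 ] [-0.0943  0.7013 -0.0948 -0.7002] [-3.2 -1.   1.5] 0.0299 [-0.397  0.473  1.705 -0.     0.962  1.442]
[0.00500507 0.04695806]
```

View pics/wrist10.png

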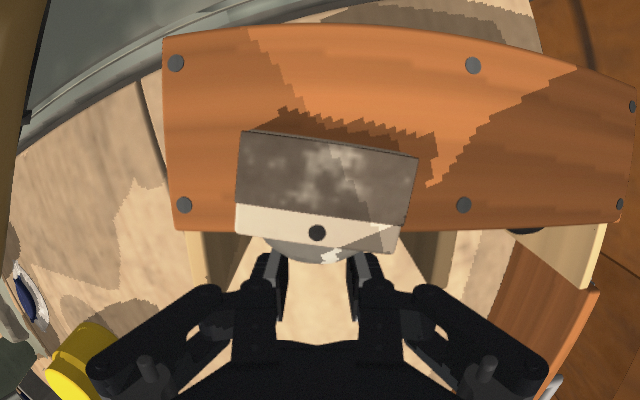

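>>> {"op": "carry_out", "data": {"deltas": [0,0,0.2,0,0,0,-0.3,0,0,0.3,0,0,0,-0.3,0,0,0.4,0,0,0,-0.3,0,0,0.5,0,0,0,-1,-0.5,0,0.4,0,0,0,-1,-0.6,0,0.2,0,0,0,-1]}}

```text
clock: 20.42
position: [0.4597, -0.1337, 0.1087]
ee_rot: [0.095, -0.7, 0.094, 0.702]
contact_force: [0.9, 0.2, 0.3]
width: -0.0001
```

```bash
python3 - <<'E'
from meas import *
s=st();print((np.array(s['position'])[:2]-O)@np.c_[ex,ey])
d=cam('wrist','wrist11.png')
for x in (.04,.045,.05): print(x,fproj(d,np.r_[C(x,.0465),.072]),fproj(d,np.r_[C(x-.033,.0465),.03]),fproj(d,np.r_[C(x-.033,.0465),.0]))
t=cam('top','top11.png');cv2.imwrite('pics/top11c.png',cv2.resize(t['color'][110:290,310:520,::-1],None,fx=3,fy=3))
E
```

```text
20.425 [ 0.4597 -0.1337  0.1087] [ 0.0952 -0.6999  0.0942  0.7016] [0.9 0.2 0.3] -0.0001 [-4.290e-01  2.410e-01  1.891e+00  1.000e-03  1.013e+00  1.410e+00]
[-0.11888725  0.04773304]
0.04 [320.315384   -27.89632436] [319.66775839  37.81541298] [319.34319929  46.11431601]
0.045 [320.31285252 -34.87736861] [319.67695151  31.21186905] [319.35261815  40.22397379]
0.05 [320.30913081 -41.70375363] [319.68522753  24.68013977] [319.36138972  34.38406315]
```

View pics/wrist11.png

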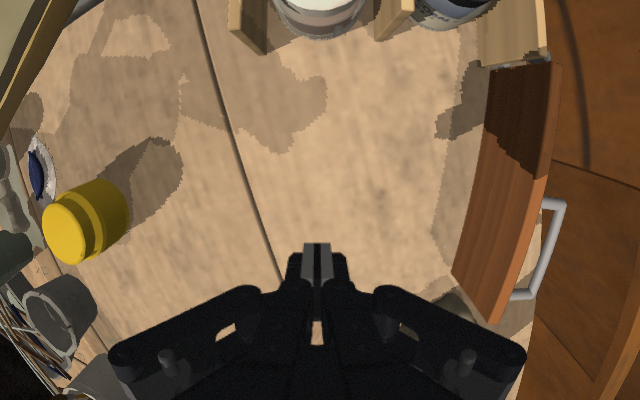

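View pics/top11c.png

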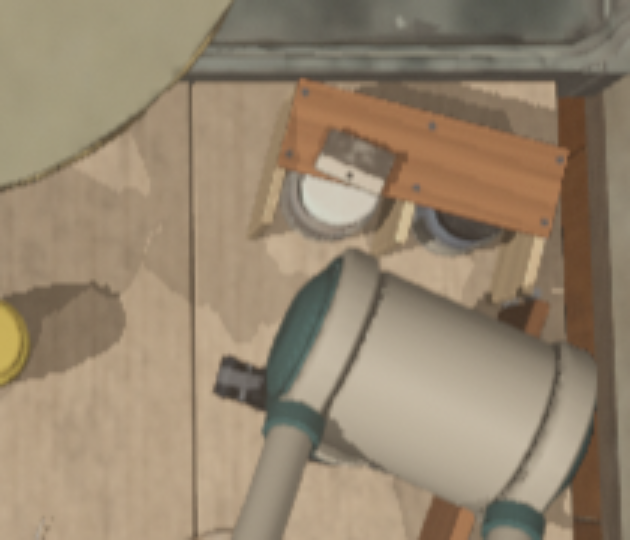

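```bash
python3 - <<'E'
from meas import *
from scipy.optimize import brentq
p=np.array([.3909,-.29])
def out(f): n=-np.cos(f)*ex-np.sin(f)*ey; return (p-H)@n
f=brentq(lambda f: out(f)-.039,1.2,1.7);dd=np.cos(f)*ey-np.sin(f)*ex
print(f,(p-H)@dd)
d=eyes.get_image('wrist')
for ff in (f-.05,f,f+.05): print(ff,[fproj(d,np.r_[door(ff,a,.055),.07]).round(0) for a in (.103,.173)],fproj(d,np.r_[door(ff,.192,.002),.09]).round(0),fproj(d,np.r_[door(ff,.192,.014),.09]).round(0))
g=door(f,.138,.031);print(g)
plan(*g,.185,-105.45+np.rad2deg(f),21,-1)
E
```

```text
1.4668638434009704 0.14030365503858405
1.4168638434009704 [array([549., 217.]), array([519., 294.])] [472. 327.] [484. 327.]
1.4668638434009704 [array([554., 214.]), array([527., 291.])] [482. 326.] [494. 325.]
1.5168638434009705 [array([559., 212.]), array([535., 288.])] [492. 325.] [504. 324.]
[ 0.39596441 -0.28339254]
rot total deg [-83.98  -0.23  -0.23] dist [-0.0669 -0.1483  0.0744] yaw now -105.39
[-0.059, 0.128, 0.02, -1.0, -0.003, -0.003, -1.0], [-0.059, 0.126, 0.029, -1.0, -0.003, -0.003, -1.0], [-0.059, 0.124, 0.037, -1.0, -0.003, -0.003, -1.0], [-0.059, 0.121, 0.046, -1.0, -0.003, -0.003, -1.0], [-0.059, 0.117, 0.054, -1.0, -0.003, -0.003, -1.0], [-0.059, 0.113, 0.062, -1.0, -0.003, -0.003, -1.0], [-0.059, 0.108, 0.07, -1.0, -0.003, -0.003, -1.0], [-0.059, 0.103, 0.077, -1.0, -0.003, -0.003, -1.0], [-0.059, 0.098, 0.084, -1.0, -0.003, -0.003, -1.0], [-0.059, 0.092, 0.091, -1.0, -0.003, -0.003, -1.0], [-0.059, 0.085, 0.097, -1.0, -0.003, -0.003, -1.0], [-0.059, 0.078, 0.103, -1.0, -0.003, -0.003, -1.0], [-0.059, 0.071, 0.108, -1.0, -0.003, -0.003, -1.0], [-0.059, 0.063, 0.113, -1.0, -0.003, -0.003, -1.0], [-0.059, 0.055, 0.117, -1.0, -0.003, -0.003, -1.0], [-0.059, 0.047, 0.12, -1.0, -0.003, -0.003, -1.0], [-0.059, 0.038, 0.123, -1.0, -0.003, -0.003, -1.0], [-0.059, 0.029, 0.126, -1.0, -0.003, -0.003, -1.0], [-0.059, 0.021, 0.127, -1.0, -0.003, -0.003, -1.0], [-0.059, 0.012, 0.129, -1.0, -0.003, -0.003, -1.0], [-0.059, 0.003, 0.129, -1.0, -0.003, -0.003, -1.0],
```

Wrist view: the squat jar's front, at about (318,38), lies between wall (250,50) and divider (395,38), so its centre is about 45 mm deep. Top view: both jars are in their own bays. The door bar, (555,210) to (527,293), fits 1.47 rad. Now back to the handle.

>>> {"op": "carry_out", "data": {"deltas": [-0.4,0.13,0.02,-1,0,0,-1,-0.4,0.13,0.03,-1,0,0,-1,-0.4,0.12,0.04,-1,0,0,-1,0,0.12,0.05,-1,0,0,-1,0,0.12,0.05,-1,0,0,-1,0,0.11,0.06,-1,0,0,-1,0,0.11,0.07,-1,0,0,-1,0,0.1,0.08,-1,0,0,-1,0,0.1,0.08,-1,0,0,-1,0,0.09,0.09,-1,0,0,-1]}}

```text
clock: 21.82
position: [0.4302, -0.2055, 0.1795]
ee_rot: [-0.151, -0.69, -0.152, 0.691]
contact_force: [0.2, -0.1, -0.4]
width: -0.0001
```

>>> {"op": "carry_out", "data": {"deltas": [0,0.09,0.1,-1,0,0,-1,0,0.08,0.1,-1,0,0,-1,0,0.07,0.11,-1,0,0,-1,0,0.06,0.11,-1,0,0,-1,0,0.06,0.12,-1,0,0,-1,0,0.05,0.12,-1,0,0,-1,0,0.04,0.12,-1,0,0,-1,0,0.03,0.13,-1,0,0,-1,0,0.02,0.13,-1,0,0,-1,0,0.01,0.13,-1,0,0,-1]}}

```text
clock: 23.08
position: [0.3987, -0.2771, 0.1794]
ee_rot: [0.378, 0.597, 0.379, -0.597]
contact_force: [-0.5, -0.8, -0.8]
width: -0.0001
```

```bash
python3 - <<'E'
from meas import *
s=st()
g=door(1.467,.138,.032)
plan(*g,.185,-105.45+84,2,-1)
d=cam('wrist','wrist12.png')
print([fproj(d,np.r_[door(1.467,a,.055),.075]).round(0) for a in (.103,.138,.173)],fproj(d,np.r_[g,.09]))
E
```

```text
23.075 [ 0.3987 -0.2771  0.1794] [ 0.3781  0.5972  0.3793 -0.5971] [-0.5 -0.8 -0.8] -0.0001 [-7.510e-01  1.800e-01  1.772e+00  1.000e-03  1.192e+00 -3.110e-01]
rot total deg [-3.79 -0.06  0.07] dist [-0.0031 -0.0073  0.0056] yaw now -25.24
[-0.047, 0.003, 0.066, -0.474, -0.008, 0.009, -1.0], [-0.047, 0.001, 0.066, -0.474, -0.008, 0.009, -1.0], 
[array([360., 233.]), array([320., 235.]), array([280., 237.])] [318.18449142 216.05156006]
```

View pics/wrist12.png

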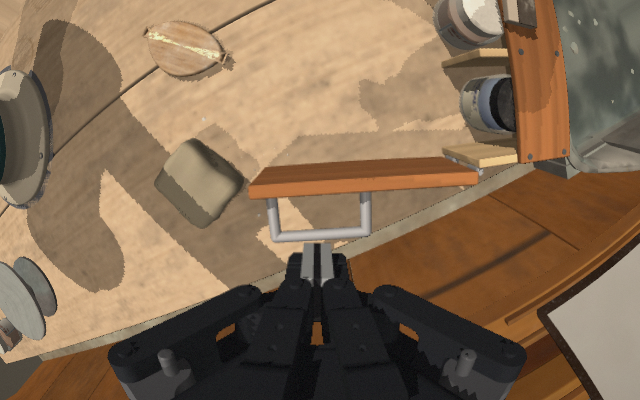

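The bar, (275,238) to (368,232), agrees with the prediction, and both jars are visible standing in their bays. Descending into the gap.

>>> {"op": "carry_out", "data": {"deltas": [0,0,0.07,-0.47,0,0,-1,0,0,0.07,-0.47,0,0,-1,0,0,0,0,0,0,-1]}}

```text
clock: 23.5
position: [0.3953, -0.2846, 0.1799]
ee_rot: [0.396, 0.585, 0.397, -0.585]
contact_force: [-0.5, -0.3, -0.5]
width: -0.0003
```

>>> {"op": "carry_out", "data": {"deltas": [0.5,0,0,0,0,0,-1,0.5,0,0,0,0,0,-1,0.5,0,0,0,0,0,-1,0.5,0,0,0,0,0,-1]}}

```text
clock: 24.0
position: [0.3955, -0.2844, 0.0596]
ee_rot: [0.397, 0.585, 0.397, -0.585]
contact_force: [0.3, -0.6, 0.3]
width: -0.0001
```

```bash
python3 - <<'E'
from meas import *
s=st();p=np.array(s['position'][:2])
f=1.467;n=-np.cos(f)*ex-np.sin(f)*ey;dd=np.cos(f)*ey-np.sin(f)*ex
print((p-H)@dd,(p-H)@n)
arc(1.467,.1,20,.138,.028)
E
```

```text
24.0 [ 0.3955 -0.2844  0.0596] [ 0.397   0.5853  0.3971 -0.585 ] [ 0.3 -0.6  0.3] -0.0001 [-7.67e-01  3.12e-01  1.94e+00  1.00e-03  8.90e-01 -3.89e-01]
0.13808252503688426 0.032084761026684235
0, -0.03, -0.23, 0.98, 0, 0, -1, 0, -0.03, -0.16, 0.98, 0, 0, -1, 0, -0.03, -0.16, 0.98, 0, 0, -1, 0, -0.03, -0.16, 0.98, 0, 0, -1, 0, -0.03, -0.16, 0.98, 0, 0, -1, 0, -0.03, -0.16, 0.98, 0, 0, -1, 0, -0.03, -0.16, 0.98, 0, 0, -1, 0, -0.03, -0.16, 0.98, 0, 0, -1, 0, -0.03, -0.16, 0.98, 0, 0, -1, 0, -0.03, -0.16, 0.98, 0, 0, -1,
0, -0.03, -0.16, 0.98, 0, 0, -1, 0, -0.03, -0.16, 0.98, 0, 0, -1, 0, -0.03, -0.16, 0.98, 0, 0, -1, 0, -0.03, -0.16, 0.98, 0, 0, -1, 0, -0.03, -0.16, 0.98, 0, 0, -1, 0, -0.03, -0.16, 0.98, 0, 0, -1, 0, -0.03, -0.16, 0.98, 0, 0, -1, 0, -0.03, -0.16, 0.98, 0, 0, -1, 0, -0.03, -0.16, 0.98, 0, 0, -1, 0, -0.03, -0.16, 0.98, 0, 0, -1,
```

>>> {"op": "carry_out", "data": {"deltas": [0,-0.03,-0.2,0.98,0,0,-1,0,-0.03,-0.16,0.98,0,0,-1,0,-0.03,-0.16,0.98,0,0,-1,0,-0.03,-0.16,0.98,0,0,-1,0,-0.03,-0.16,0.98,0,0,-1,0,-0.03,-0.16,0.98,0,0,-1,0,-0.03,-0.16,0.98,0,0,-1,0,-0.03,-0.16,0.98,0,0,-1,0,-0.03,-0.16,0.98,0,0,-1,0,-0.03,-0.16,0.98,0,0,-1]}}

```text
clock: 25.25
position: [0.4423, -0.1981, 0.0604]
ee_rot: [-0.177, -0.685, -0.177, 0.685]
contact_force: [0.2, -1.0, 0.7]
width: -0.0001
```

```bash
python3 - <<'E'
from meas import *
s=st();p=np.array(s['position'][:2])
f=.7835;n=-np.cos(f)*ex-np.sin(f)*ey;dd=np.cos(f)*ey-np.sin(f)*ex
print((p-H)@dd,(p-H)@n)
arc(.7835,.1,10,.138,.028)
E
```

```text
25.25 [ 0.4423 -0.1981  0.0604] [-0.177  -0.6845 -0.1771  0.6846] [ 0.2 -1.   0.7] -0.0001 [-0.565  0.307  1.944 -0.     0.89   0.5  ]
0.13896924775879418 0.02884509058690036
0, -0.01, -0.17, 0.98, 0, 0, -1, 0, -0.03, -0.16, 0.98, 0, 0, -1, 0, -0.03, -0.16, 0.98, 0, 0, -1, 0, -0.03, -0.16, 0.98, 0, 0, -1, 0, -0.03, -0.16, 0.98, 0, 0, -1, 0, -0.03, -0.16, 0.98, 0, 0, -1, 0, -0.03, -0.16, 0.98, 0, 0, -1, 0, -0.03, -0.16, 0.98, 0, 0, -1, 0, -0.03, -0.16, 0.98, 0, 0, -1, 0, -0.03, -0.16, 0.98, 0, 0, -1,
```

>>> {"op": "carry_out", "data": {"deltas": [0,-0.01,-0.17,0.98,0,0,-1,0,-0.03,-0.16,0.98,0,0,-1,0,-0.03,-0.16,0.98,0,0,-1,0,-0.03,-0.16,0.98,0,0,-1,0,-0.03,-0.16,0.98,0,0,-1,0,-0.03,-0.16,0.98,0,0,-1,0,-0.03,-0.16,0.98,0,0,-1,0,-0.03,-0.16,0.98,0,0,-1,0,-0.03,-0.16,0.98,0,0,-1,0,-0.03,-0.16,0.98,0,0,-1]}}

```text
clock: 26.5
position: [0.5318, -0.1626, 0.0602]
ee_rot: [0.063, -0.704, 0.063, 0.705]
contact_force: [-1.8, -0.5, 0.7]
width: -0.0002
```

```bash
python3 - <<'E'
from meas import *
s=st();p=np.array(s['position'][:2])
f=.1;n=-np.cos(f)*ex-np.sin(f)*ey;dd=np.cos(f)*ey-np.sin(f)*ex
print((p-H)@dd,(p-H)@n)
arc(.1,0,4,.138,.024)
print((p-O)@np.c_[ex,ey])
d=cam('wrist','wrist13.png')
E
```

```text
26.5 [ 0.5318 -0.1626  0.0602] [ 0.063  -0.7038  0.0626  0.7048] [-1.8 -0.5  0.7] -0.0002 [-0.422  0.397  1.79   0.     0.956  1.327]
0.13962791766204888 0.027932485456508796
0, 0.02, -0.12, 0.36, 0, 0, -1, 0, -0.01, -0.06, 0.36, 0, 0, -1, 0, -0.01, -0.06, 0.36, 0, 0, -1, 0, -0.01, -0.06, 0.36, 0, 0, -1, 
[-0.04173247  0.03914176]
```

View pics/wrist13.png

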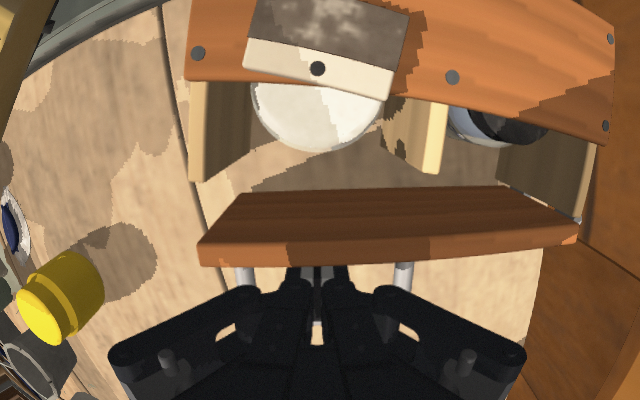

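The door's top edge (200–580, row 240) is nearly shut and the jar is behind it, clear. Final gentle push.

>>> {"op": "carry_out", "data": {"deltas": [0,0,-0.1,0.36,0,0,-1,0,0,-0.06,0.36,0,0,-1,0,0,-0.06,0.36,0,0,-1,0,0,-0.04,0.36,0,0,-1,0,0,0,0,0,0,-1]}}

```text
clock: 27.18
position: [0.5476, -0.1666, 0.0609]
ee_rot: [-0.097, 0.701, -0.097, -0.7]
contact_force: [-0.4, -0.2, -1.3]
width: 0.0001
```

```bash
python3 - <<'E'
from meas import *
s=st();p=np.array(s['position'][:2])
print((p-O)@np.c_[ex,ey])
d=cam('wrist','wrist14.png')
E
```

```text
27.175 [ 0.5476 -0.1666  0.0609] [-0.097   0.7006 -0.0972 -0.7002] [-0.4 -0.2 -1.3] 0.0001 [-0.417  0.416  1.754 -0.     0.971  1.429]
[-0.02542838  0.03949439]
```

View pics/wrist14.png

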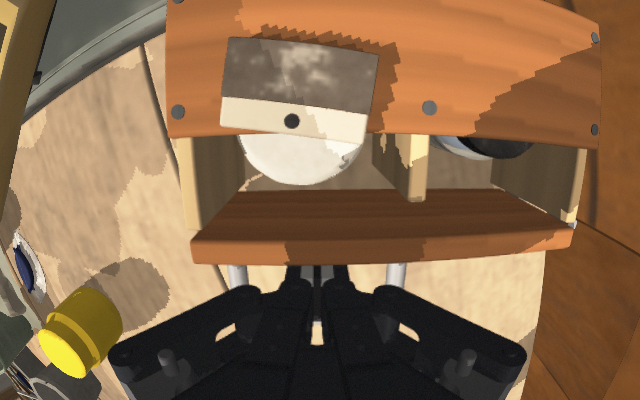

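>>> {"op": "carry_out", "data": {"deltas": [0,0,-0.03,0,0,0,-1,0,0,-0.03,0,0,0,-1,0,0,0,0,0,0,-1]}}

```text
clock: 27.6
position: [0.5489, -0.1667, 0.0608]
ee_rot: [0.097, -0.699, 0.097, 0.702]
contact_force: [-5.3, 1.5, 3.0]
width: 0.0002
```

>>> {"op": "carry_out", "data": {"deltas": [0,0,-0.03,0,0,0,-1,0,0,-0.03,0,0,0,-1,0,0,0,0,0,0,-1]}}

```text
clock: 27.98
position: [0.5489, -0.1667, 0.0608]
ee_rot: [0.097, -0.697, 0.096, 0.704]
contact_force: [-12.2, 2.4, 10.3]
width: -0.0002
```

The force rises with no further motion, so the door is against its stop. I ease back to mid-gap, lift out and look.

>>> {"op": "carry_out", "data": {"deltas": [0,0,0.1,0,0,0,-1,0,0,0.1,0,0,0,-1,0,0,0,0,0,0,-1]}}

```text
clock: 28.35
position: [0.5428, -0.165, 0.0609]
ee_rot: [-0.097, 0.701, -0.097, -0.7]
contact_force: [0.7, -0.9, -0.5]
width: 0.0
```

```bash
python3 - <<'E'
from meas import *
s=st();p=np.array(s['position'][:2])
print((p-O)@np.c_[ex,ey])
E
```

```text
28.35 [ 0.5428 -0.165   0.0609] [-0.097   0.7007 -0.097  -0.7001] [ 0.7 -0.9 -0.5] 0.0 [-0.418  0.409  1.766  0.     0.965  1.428]
[-0.03047934  0.03967679]
```

>>> {"op": "carry_out", "data": {"deltas": [-0.5,0,0,0,0,0,-1,-0.5,0,0,0,0,0,-1,-0.5,0,0,0,0,0,-1,-0.5,0,0,0,0,0,-1,-0.3,0,0.6,0,0,0,-1,0,0,0.7,0,0,0,-1,0,0,0.7,0,0,0,-1,0,0,0.7,0,0,0,-1,0,0,0,0,0,0,-1]}}

```text
clock: 29.48
position: [0.3844, -0.1199, 0.199]
ee_rot: [0.097, -0.7, 0.097, 0.701]
contact_force: [0.3, -0.9, 0.2]
width: 0.0003
```

```bash
python3 - <<'E'
from meas import *
st()
for n in ('top','side'):
    d=cam(n,n+'15.png');P=pts(d);Z=P[...,2]
    hsv=cv2.cvtColor(d['color'],cv2.COLOR_RGB2HSV)
    rel=P[...,:2]-O; x=rel@ex;y=rel@ey
    m=(Z>.08)&(Z<.094)&(hsv[...,1]>90)&(x<.005)&(x>-.06)&(y<.11)&(y>-.11)
    q=(np.stack([x[m],y[m]],-1)*1000).astype(np.float32)
    if len(q)>10: print(n,len(q),cv2.minAreaRect(q),cv2.fitLine(q,cv2.DIST_HUBER,0,.01,.01).ravel())
    for nm,(a,b),zz in (('tall',(.613,.24),.086),('yellow',(.507,.076),.072),('squat',C(.045,.0465),.072)):
        k=(np.hypot(P[...,0]-a,P[...,1]-b)<.045)&(abs(Z-zz)<.007);v,u=np.nonzero(k)
        if len(u)>5: print(nm,np.round(cv2.minEnclosingCircle((rays(d,list(zip(u,v)),zz)*1000).astype(np.float32))[0],1),np.median(Z[k]),len(u))
    if n=='top': cv2.imwrite('pics/top15c.png',cv2.resize(d['color'][120:260,340:520,::-1],None,fx=4,fy=4))
    else: cv2.imwrite('pics/side15c.png',cv2.resize(d['color'][130:290,280:480,::-1],None,fx=4,fy=3.7))
E
```

```text
29.475 [ 0.3844 -0.1199  0.199 ] [ 0.0973 -0.7002  0.0971  0.7006] [ 0.3 -0.9  0.2] 0.0003 [-0.476  0.036  1.889  0.     1.217  1.371]
top 574 ((-6.397388458251953, -0.0410308837890625), (14.42764663696289, 191.77870178222656), 0.5156210660934448) [ 4.3389224e-03 -9.9999058e-01 -7.5856843e+00  4.5203021e-01]
tall [612.3 244.4] 0.085441097992901 170
yellow [507.2  76.8] 0.07128100213794264 555
squat [ 608.3 -183.2] 0.07128397563533573 302
side 424 ((-6.686158180236816, -33.916961669921875), (17.401996612548828, 128.1425323486328), 2.3989756107330322) [ 1.0997388e-02 -9.9993950e-01 -9.0345573e+00 -3.2813446e+01]
tall [605.7 219.2] 0.08381712812561237 17
yellow [506.6  75.4] 0.07357926292396155 453
squat [ 601.8 -192.9] 0.07291821628133133 89
```

View pics/top15c.png

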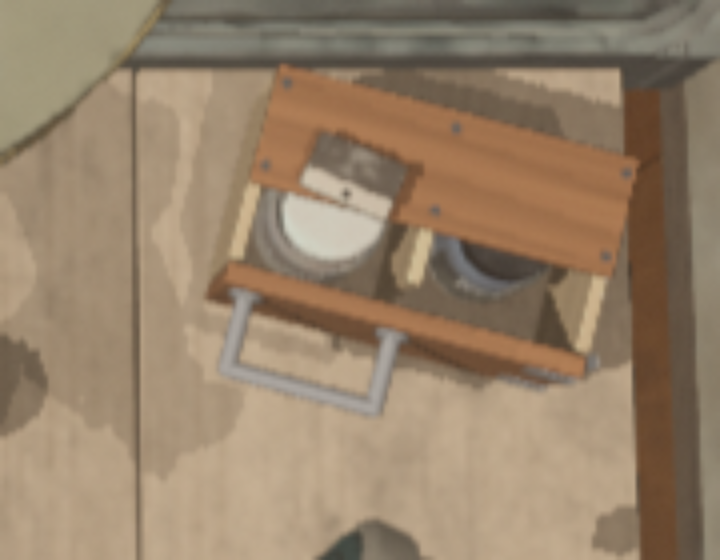

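View pics/side15.png

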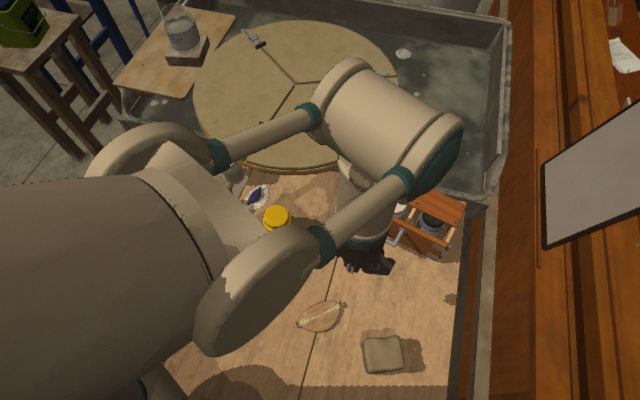

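The door is shut: its top is parallel to the cupboard within about 0.004 rad and centred 7.6 mm in front (8 expected). The jar stands in the left bay.

```bash
python3 -c "
from rig import job;print(job.sign_off())"
```

```text
the job is handed in; nothing more can be done
None
```

The job is done and handed in at about 29.5 s of the 72 s allowed; no verdict was reported.

**What I did:** I pulled the door open to about 1.47 rad by its bar. I set the white-lid squat jar upright in front of the left bay (under the tile), pushed it in with two fingertips, and closed the door from inside the handle gap.

**Last checks:**
- **Door:** about 0.004 rad from parallel in the top view. Its panel centre is 7.6 mm in front of the cupboard (8 mm expected when shut). I pushed until the force rose to about 12 N per axis with no further movement.
- **Squat jar:** its lid is level at about 71 mm high, and its centre is about 45 mm deep, midway between wall and divider.
- **Stored jar:** still standing in its own bay.
- **Bystanders:** in the top view the tall jar is within about 2 mm of where it started. I did not re-measure the tumbler, but the arm never worked near it.

**What disagreed:** in the final side view the arm hid part of the scene. Its readings for the tall jar and the squat jar came from only a few pixels and were off, and its door fit covered only part of the panel. I relied on the top view instead.

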